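Change over the spring clamps in a toy workshop

ROBOT

A 7-joint arm with a two-finger parallel gripper is mounted at the origin on the work surface. World frame = base frame: x ahead of the robot, y to its left, z up, the work surface at z = 0. Lengths are in m, angles in rad, forces in N, time in s.
With the tool pointing down it reaches from about 0.425 to 0.95 m from the base axis. Payload 4.7 kg.
Tool frame: the origin (TCP) lies on the mounting face of the last link; the fingertips stand 173 mm ahead of it and the grasp point (between the pads) lies 155 mm ahead of it; z points along the fingers, y is the direction in which the jaws open and shut (so a half turn about z gives the same grasp; the last joint's range is limited). The gripper opens to 85 mm and grips with 20 to 120 N. Pads are 22 mm wide; open, the fingers measure 114 mm over their backs; the gripper's body (76 mm by 85 mm) begins 54 mm behind the grasp point. The pads swing forward as they close: fully open they stand 13 mm farther back than shut.
Start: joints at [-1.357, 0.469, -0.049, 1.532, 0.024, 1.141, -0.082], TCP at [0.162, 0.655, 0.405] pointing down, gripper open.
Joint ranges: [-2.59, 2.59], [-0.33, 1.99], [-1.39, 1.29], [0.1, 2.45], [-1.04, 4.18], [0.21, 1.99], [-2.66, 2.66]. Speed limits (rad/s): [2.57, 2.57, 3.14, 3.14, 3.14, 3.14, 3.14].

INTERFACE

Orientations are given as a unit quaternion [w, x, y, z].
In Python, from workcell import manip, viewer gives the robot as it stands.
- The arm moves only by the tool drive_tool, never from a script. Its argument "commands" is a list of rows, each an object with "delta_rot": the turn, a rotation vector about the tool's x, y, z in degrees, a list of three; "linear": the shift along the tool's x, y, z in units of 25 mm (1.0 is 25 mm), a list of three; "gripper": the opening, from -1 (shut) to 1 (fully open). A call has exactly 5 rows; each row is the pose to reach, as a shift and turn from the pose measured when the call began, along the tool's axes at that moment; what a row does not reach only later rows make up. A row lasts 1/10 s, in which the tool goes at most 50 mm and 8.59 degrees, less where a joint would pass 70% of its speed; a pose out of reach is approached as far as the arm can. A call with a gripper value outside its range is refused whole. The fingers move at their own pace and stop on an object; "squeeze" is the grip in N (left out, the last holds). Time passes only in rows, so rows that repeat a pose let the fingers close, or fill a call up. It gives the time, the measured TCP pose, the force and the opening at its end, in the units of the state.
- manip.get_state(): the state, without advancing time (a new reading comes with each control period).
- viewer.camera(name): name is "scene" or "top"; returns a dict with "color" (480x640x3 uint8, blue, green, red), "fx", "fy", "cx", "cy" (pixels), "R" (3x3) and "t" (3): a world point X has camera coordinates R X + t. Camera axes: x right, y down, z forward; pixel columns grow to the right and rows downward; lengths in m; the calibration is good to about 2 mm. A picture is of the moment at which its call begins. There is no depth.
- manip.finish_job(): hands the job in, once; it reports no verdict.
The state is a dict: "t": time; "joints": joint angles; "joint_vel": joint speeds; "effort": joint torques, N m; "tool_pos": TCP position; "tcp_rot": TCP orientation; "wrist_force": force on the tool from outside, world axes, zero at the start; "ft_torque": the same for the moment, N m; "gripper_width": finger opening in m.
Only numpy, scipy, OpenCV 4.12 (cv2) and the standard library are available. Lean on these libraries where they do the work, as an engineer would, in place of code of your own. Each camera call takes 0.05 s, during which the arm holds its last target.

TASK

The glued toy houses held in the spring clamp jig are dry: first take them all out and stand them upright on the drying shelf in one straight row along the middle of the plank, front to back, the first against the end stop and the others following it, with no gap wider than about a centimetre. Then clamp each fresh house from the bench in a bay of its own: hold the spring gate back, set the house upright on the jig's base, centred on the gate with its front and back walls squarely between lip and gate, and let the gate close to hold it. Do not knock over or push away the glue bottle, the jar or the cup.

Things in the scene. Friction and masses are not known exactly. Their poses are not given: they have to be found in the camera images.
- dry1_mid (a point): Dry house: beech toy house, red gable roof: 54 mm deep (x; door wall at -x, back wall at +x), 48 mm wide (y; between the upright side walls), 43 mm to the eaves, 60 mm to the ridge (along x), 100 g. Point: its centre, half-way up, 30 mm above its underside; z up. It starts held in a clamp bay.
- dry2_mid (a point): Dry house 2, the same shape and size as dry1, starting in another clamp bay.
- dry3_mid (a point): Dry house 3, the same shape and size as dry1, starting in another clamp bay.
- fresh1_mid (a point): Freshly glued house: the same shape, size and axes as dry1_mid; starts standing loose on the bench between the jig and the shelf, turned anyhow up to about 30 degrees; may be absent (None).
- fresh2_mid (a point): Fresh house 2, the same as fresh1; may be absent (None).
- fresh3_mid (a point): Fresh house 3, the same as fresh1; may be absent (None).
- jig: Spring clamp jig fixed to the bench, turned up to 12 degrees: plywood base 160 x 330 mm, 12 mm thick, with three bays side by side. Along the robot's side runs one fixed lip, 20 mm above the base, 12 mm thick. Facing it, each bay has an upright spring gate; behind the gates a spring block, 46 mm above the bench, 90 to 106 mm beyond the origin. Origin: bench level, under bay2. x away from the robot, y along the jig.
- bay1 (a point): Bay at the +y end of the jig. Point: on the base's top (12 mm above the bench), where the middle of a clamped house's underside belongs. x points to the gate, y along the jig, z up. The lip's inner face is at x = -27 mm; the shut gate's face at x = +13 mm, only 40 mm from the lip. A house goes in with its 54 mm depth across this gap.
- bay2 (a point): Middle bay: as bay1, 105 mm from it towards the jig's -y.
- bay3 (a point): Bay at the -y end: as bay1, 105 mm beyond bay2.
- gate1 (a joint): Spring gate of bay1, an aluminium plate 50 mm wide, its top 59 mm above the base (39 mm above the lip, so a house carried just above the lip can push it back). Value: 0 m shut, growing as it is pushed away from the robot along the bay's +x, at most 0.040; 0.014 with a house clamped. The spring pushes back with 4 N shut, 7 N at 0.014, 9 N at 0.025.
- gate2 (a joint): Spring gate of bay2, the same as gate1.
- gate3 (a joint): Spring gate of bay3, the same as gate1.
- row_start (a point): Start of the row on the drying shelf, a low plank fixed to the bench (236 x 70 mm, top 40 mm above the bench, turned up to 15 degrees). Point: on the plank's top, on its long centre line, at the foot of the upright end stop (40 mm high) at the end far from the robot. x points along the plank into the stop, so the row runs from here towards -x, 220 mm long; y across the plank, z up.
- glue: White round glue bottle, 48 mm across, 115 mm tall, behind the fresh houses; a bystander. Origin at its underside, z up.
- jar: Lidded glass jar, 64 mm across, 75 mm tall; a bystander. Origin at its underside, z up.
- cup: White cup, 72 mm across, 85 mm tall; a bystander. Origin at its underside, z up.
There are look-alikes about, which are no part of the job. Leave any blue or green look-alike of the part that bears dry3_mid alone.

How it is judged:
On the way:
1. all dry houses stand in the row on the drying shelf (y of dry1_mid in the frame of row_start between -0.012 and 0.012 m and z of dry1_mid in the frame of row_start between 0.025 and 0.035 m and angle between each of dry1_mid, dry2_mid, dry3_mid's own z axis and vertical below 0.1 rad and angle between the x axis of each of dry1_mid, dry2_mid, dry3_mid and the x axis of row_start, either way round below 0.16 rad and x of dry1_mid in the frame of row_start between -0.2 and -0.022 m and (horizontal distance between dry1_mid and dry2_mid below 0.074 m or horizontal distance between dry1_mid and dry3_mid below 0.074 m) and y of dry2_mid in the frame of row_start between -0.012 and 0.012 m and z of dry2_mid in the frame of row_start between 0.025 and 0.035 m and x of dry2_mid in the frame of row_start between -0.2 and -0.022 m and (horizontal distance between dry2_mid and dry1_mid below 0.074 m or horizontal distance between dry2_mid and dry3_mid below 0.074 m) and y of dry3_mid in the frame of row_start between -0.012 and 0.012 m and z of dry3_mid in the frame of row_start between 0.025 and 0.035 m and x of dry3_mid in the frame of row_start between -0.2 and -0.022 m and (horizontal distance between dry3_mid and dry1_mid below 0.074 m or horizontal distance between dry3_mid and dry2_mid below 0.074 m) and x of any of dry1_mid, dry2_mid, dry3_mid in the frame of row_start above -0.047 m), for 0.2 s.
At the end, for the whole second after the job is handed in: Dry houses upright on the shelf, within 12 mm of its centre line, square within 0.16 rad, gaps under 20 mm, one within 20 mm of the stop; each fresh house upright on a bay base, within 5 mm (x, z) and 12 mm (y), square within 0.12 rad, its gate at 10 to 18 mm; all at rest (all of step 1 and ((x of fresh1_mid in the frame of bay1 between -0.005 and 0.005 m and y of fresh1_mid in the frame of bay1 between -0.012 and 0.012 m and z of fresh1_mid in the frame of bay1 between 0.025 and 0.035 m and angle between fresh1_mid's own z axis and vertical below 0.1 rad and angle between the x axis of fresh1_mid and the x axis of bay1, either way round below 0.12 rad and value of joint gate1 between 0.01 and 0.018 m) or (x of fresh1_mid in the frame of bay2 between -0.005 and 0.005 m and y of fresh1_mid in the frame of bay2 between -0.012 and 0.012 m and z of fresh1_mid in the frame of bay2 between 0.025 and 0.035 m and angle between fresh1_mid's own z axis and vertical below 0.1 rad and angle between the x axis of fresh1_mid and the x axis of bay2, either way round below 0.12 rad and value of joint gate2 between 0.01 and 0.018 m) or (x of fresh1_mid in the frame of bay3 between -0.005 and 0.005 m and y of fresh1_mid in the frame of bay3 between -0.012 and 0.012 m and z of fresh1_mid in the frame of bay3 between 0.025 and 0.035 m and angle between fresh1_mid's own z axis and vertical below 0.1 rad and angle between the x axis of fresh1_mid and the x axis of bay3, either way round below 0.12 rad and value of joint gate3 between 0.01 and 0.018 m)) and ((x of fresh2_mid in the frame of bay1 between -0.005 and 0.005 m and y of fresh2_mid in the frame of bay1 between -0.012 and 0.012 m and z of fresh2_mid in the frame of bay1 between 0.025 and 0.035 m and angle between fresh2_mid's own z axis and vertical below 0.1 rad and angle between the x axis of fresh2_mid and the x axis of bay1, either way round below 0.12 rad and value of joint gate1 between 0.01 and 0.018 m) or (x of fresh2_mid in the frame of bay2 between -0.005 and 0.005 m and y of fresh2_mid in the frame of bay2 between -0.012 and 0.012 m and z of fresh2_mid in the frame of bay2 between 0.025 and 0.035 m and angle between fresh2_mid's own z axis and vertical below 0.1 rad and angle between the x axis of fresh2_mid and the x axis of bay2, either way round below 0.12 rad and value of joint gate2 between 0.01 and 0.018 m) or (x of fresh2_mid in the frame of bay3 between -0.005 and 0.005 m and y of fresh2_mid in the frame of bay3 between -0.012 and 0.012 m and z of fresh2_mid in the frame of bay3 between 0.025 and 0.035 m and angle between fresh2_mid's own z axis and vertical below 0.1 rad and angle between the x axis of fresh2_mid and the x axis of bay3, either way round below 0.12 rad and value of joint gate3 between 0.01 and 0.018 m)) and ((x of fresh3_mid in the frame of bay1 between -0.005 and 0.005 m and y of fresh3_mid in the frame of bay1 between -0.012 and 0.012 m and z of fresh3_mid in the frame of bay1 between 0.025 and 0.035 m and angle between fresh3_mid's own z axis and vertical below 0.1 rad and angle between the x axis of fresh3_mid and the x axis of bay1, either way round below 0.12 rad and value of joint gate1 between 0.01 and 0.018 m) or (x of fresh3_mid in the frame of bay2 between -0.005 and 0.005 m and y of fresh3_mid in the frame of bay2 between -0.012 and 0.012 m and z of fresh3_mid in the frame of bay2 between 0.025 and 0.035 m and angle between fresh3_mid's own z axis and vertical below 0.1 rad and angle between the x axis of fresh3_mid and the x axis of bay2, either way round below 0.12 rad and value of joint gate2 between 0.01 and 0.018 m) or (x of fresh3_mid in the frame of bay3 between -0.005 and 0.005 m and y of fresh3_mid in the frame of bay3 between -0.012 and 0.012 m and z of fresh3_mid in the frame of bay3 between 0.025 and 0.035 m and angle between fresh3_mid's own z axis and vertical below 0.1 rad and angle between the x axis of fresh3_mid and the x axis of bay3, either way round below 0.12 rad and value of joint gate3 between 0.01 and 0.018 m)) and linear speed of each of dry1, dry2, dry3, fresh1, fresh2, fresh3 below 0.02 m/s); the robot touches nothing.
It fails at once if the glue is knocked over or pushed more than 4 cm away (angle between glue's own z axis and vertical above 0.6 rad or distance of glue from where it was at the start of the episode above 0.04 m).
It fails at once if the jar is knocked over or pushed more than 4 cm away (angle between jar's own z axis and vertical above 0.6 rad or distance of jar from where it was at the start of the episode above 0.04 m).
It fails at once if the cup is knocked over or pushed more than 4 cm away (angle between cup's own z axis and vertical above 0.6 rad or distance of cup from where it was at the start of the episode above 0.04 m).
Of fresh1, fresh2, fresh3 only 2 to 3 are there at a start; the rules pass over those that are not, and their reading is None.
At some moment in a run one of fresh1, fresh2, fresh3 may be knocked a few centimetres aside while the robot is not near it.
It also fails if it takes over 208 s, if anything falls off the work surface, if the arm or the gripper's body presses on something with over 40 N, if the wrist force passes 120 N, or if a joint passes its speed limit or range.

## Working session

There is one attempt and no reset: what is moved stays moved. The work goes in short steps, Python scripts to look and compute and a tool call to move; the robot and the scene stay as the last step left them, time stands still between calls to the robot, and variables do not carry over. Pictures are saved under pics/ and viewed, and the job is handed in when it is done.

Besides the shell and the picture viewer there is one more tool, called after ">>>" as name([rows], argument=value, ...), one row to a line, values as JSON. drive_tool: Moves the arm, as the interface text tells. Its arguments: {"type":"object","properties":{"commands":{"type":"array"},"squeeze":{"type":"number"}},"required":["commands"]}

```bash
mkdir -p pics; ls; python3 - <<'E'
from workcell import manip, viewer
import cv2
s=manip.get_state()
print({k:s[k] for k in ('t','tool_pos','tcp_rot','wrist_force','gripper_width')})
for n in('scene','top'):
    c=viewer.camera(n); cv2.imwrite(f'pics/{n}0.png',c['color']); print(n,c['fx'],c['fy'],c['cx'],c['cy'],c['R'],c['t'])
E
```

```text
pics
{'t': 0.0, 'tool_pos': array([0.1621799 , 0.65497628, 0.40364709]), 'tcp_rot': array([-9.91627897e-05,  1.21075617e-01,  9.92642798e-01, -9.79985337e-04]), 'wrist_force': array([-0.0493131 , -0.23620839, -0.26293063]), 'gripper_width': 0.08515125803864752}
scene 575.9279234640205 575.9279234640205 328.8184818882719 241.30632098222912 [[ 0.19596295  0.98057504  0.00843233]
 [ 0.74135148 -0.14251577 -0.65581037]
 [-0.64186954  0.13476585 -0.75487857]] [-0.09620341 -0.37830067  1.69333713]
top 605.3797071335534 605.3797071335534 323.565603839887 230.97185516275084 [[-2.56342573e-02 -9.99662767e-01 -4.15176622e-03]
 [-9.84786498e-01  2.59663738e-02 -1.71817639e-01]
 [ 1.71867502e-01 -3.15814236e-04 -9.85120024e-01]] [0.00480703 0.57926289 1.07120836]
```

View pics/scene0.png

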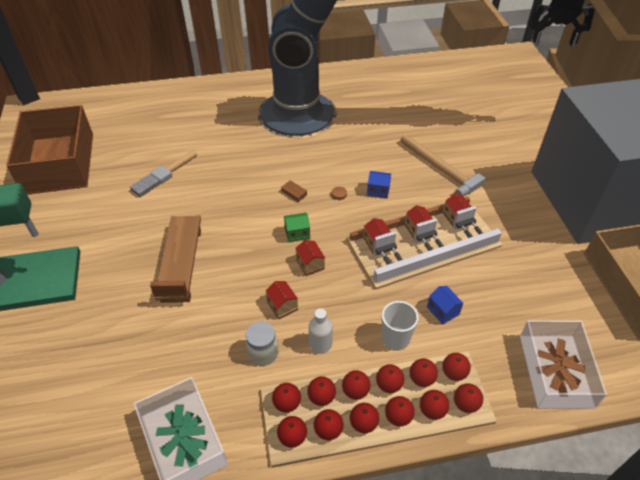

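View pics/top0.png

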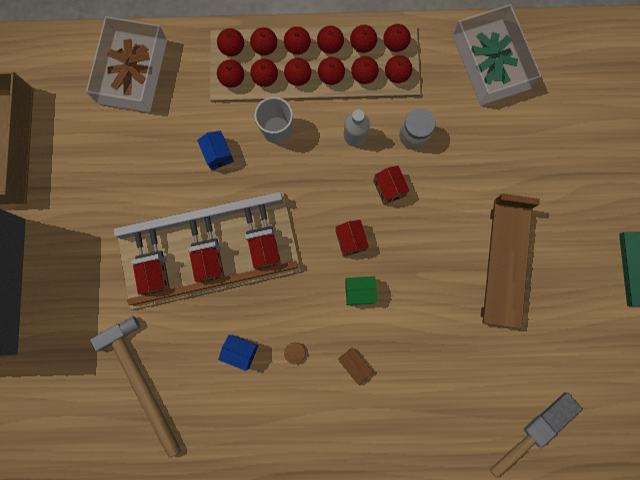

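```bash
cat > h.py <<'E'
import numpy as np, cv2, json
from workcell import manip, viewer
def cam(n): return viewer.camera(n)
def ray(c,uv,z):
    uv=np.atleast_2d(np.asarray(uv,float))
    d=np.stack([(uv[:,0]-c['cx'])/c['fx'],(uv[:,1]-c['cy'])/c['fy'],np.ones(len(uv))],1)
    R=np.asarray(c['R']);t=np.asarray(c['t'])
    C=-R.T@t; D=d@R
    s=(z-C[2])/D[:,2]
    return C+D*s[:,None]
def proj(c,X):
    X=np.atleast_2d(np.asarray(X,float)); p=X@np.asarray(c['R']).T+np.asarray(c['t'])
    return np.stack([p[:,0]/p[:,2]*c['fx']+c['cx'],p[:,1]/p[:,2]*c['fy']+c['cy']],1)
def crop(c,x0,y0,x1,y1,k,fn):
    im=c['color'][y0:y1,x0:x1]
    im=np.clip(im.astype(float)*1.4,0,255).astype(np.uint8)
    cv2.imwrite(fn,cv2.resize(im,None,fx=k,fy=k,interpolation=cv2.INTER_CUBIC))
def redmask(c):
    h=cv2.cvtColor(c['color'],cv2.COLOR_BGR2HSV)
    return (((h[...,0]<6)|(h[...,0]>172))&(h[...,1]>170)&(h[...,2]>50)).astype(np.uint8)*255
E
python3 - <<'E'
from h import *
c=cam('top')
crop(c,110,185,310,315,4,'pics/jig_t.png')
crop(c,320,150,440,310,3,'pics/fresh_t.png')
crop(c,470,180,550,340,3,'pics/shelf_t.png')
m=redmask(c)
n,l,st,ce=cv2.connectedComponentsWithStats(m)
for i in range(1,n):
    if st[i,4]>150:
        cn=cv2.findContours((l==i).astype(np.uint8),0,2)[0][0]
        print(st[i],ce[i],cv2.minAreaRect(cn))
s=cam('scene')
crop(s,330,180,520,290,4,'pics/jig_s.png')
crop(s,250,200,350,340,4,'pics/fresh_s.png')
crop(s,130,200,220,310,5,'pics/shelf_s.png')
E
```

```text
[350  25  27  26 522] [363.2816092  37.8467433] ((363.0, 37.5), (25.0, 26.0), 90.0)
[384  24  26  26 519] [396.46820809  36.91714836] ((396.5, 36.5), (25.0, 25.0), 90.0)
[284  27  27  26 516] [296.45155039  39.54069767] ((297.0, 39.5), (25.0, 26.0), 90.0)
[317  26  27  27 524] [329.91603053  38.74427481] ((330.2500305175781, 39.24998474121094), (26.16295051574707, 25.455841064453125), 45.0)
[217  29  27  26 505] [229.55247525  41.21584158] ((229.50003051757812, 41.49999237060547), (25.455841064453125, 25.455841064453125), 45.0)
[250  28  27  26 512] [263.0859375   40.49609375] ((262.84478759765625, 40.36206817626953), (25.068870544433594, 25.440261840820312), 68.19859313964844)
[385  55  27  26 528] [398.19128788  68.34090909] ((398.0, 67.5), (26.0, 25.0), 0.0)
[318  57  27  26 535] [330.94205607  70.06728972] ((331.0, 69.5), (25.0, 26.0), 90.0)
[352  56  26  26 527] [364.44971537  69.11954459] ((364.5, 68.5), (25.0, 25.0), 90.0)
[251  59  27  27 526] [263.47338403  71.79277567] ((263.2500305175781, 71.75001525878906), (25.45584487915039, 26.16295051574707), 45.0)
[284  58  27  26 52
[... 206 characters left out ...]
91.3017578125, 181.87066650390625), (29.150033950805664, 25.60475730895996), 66.80140686035156)
[336 220  32  34 723] [351.34993084 236.00968188] ((351.32110595703125, 235.90370178222656), (29.692617416381836, 26.34022331237793), 73.3007583618164)
[248 235  32  33 737] [263.42333786 250.52510176] ((263.32940673828125, 250.48236083984375), (29.502546310424805, 26.899377822875977), 77.47119140625)
[190 248  31  33 748] [204.87967914 263.61898396] ((204.68701171875, 263.5132751464844), (29.92302131652832, 26.884368896484375), 78.11134338378906)
[133 260  32  34 759] [148.39393939 276.3201581 ] ((148.15383911132812, 276.2692565917969), (30.005769729614258, 27.260143280029297), 78.69007110595703)
```

View pics/jig_t.png

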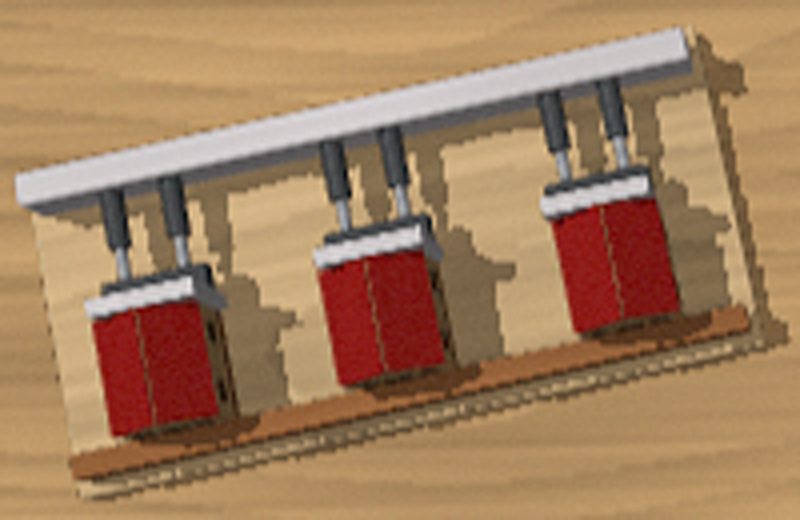

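View pics/fresh_t.png

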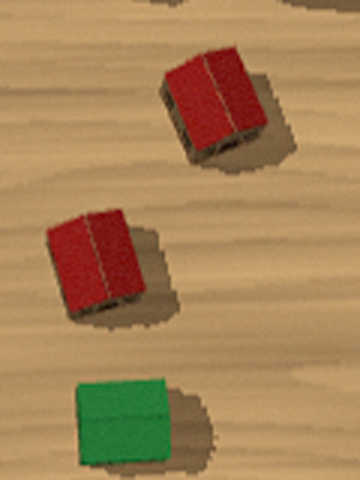

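View pics/shelf_t.png

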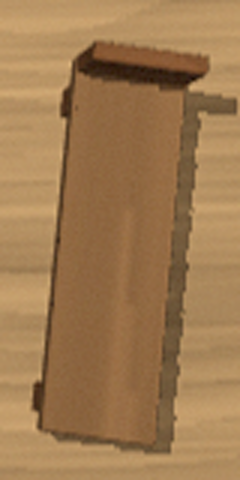

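View pics/jig_s.png

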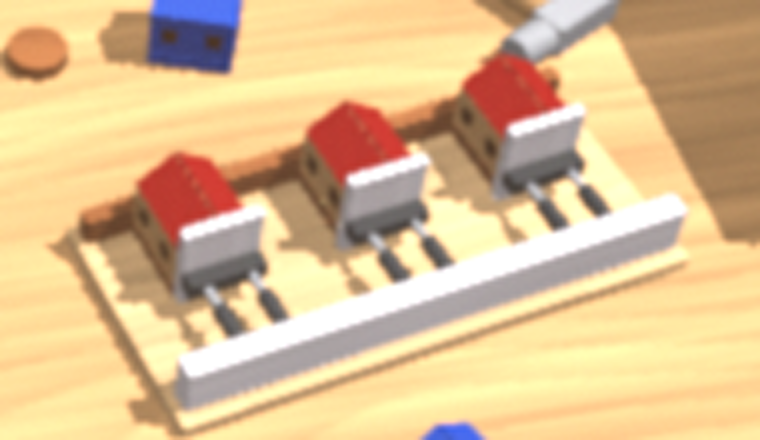

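View pics/shelf_s.png

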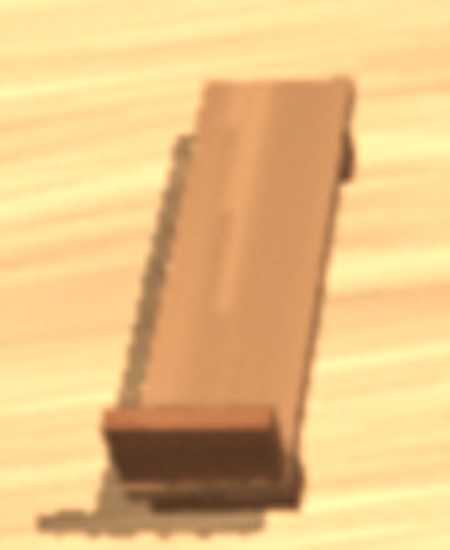

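View pics/fresh_s.png

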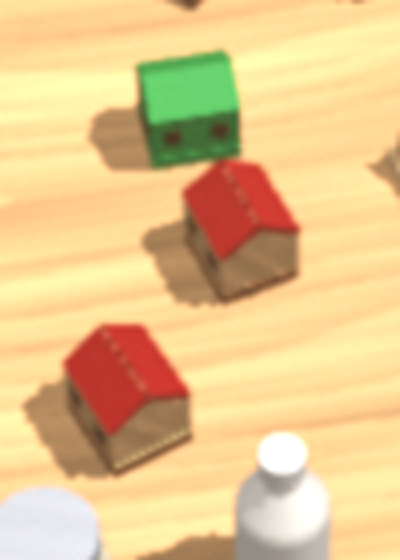

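```bash
python3 - <<'E'
from h import *
c=cam('top')
def P(pts,off,k): return (np.array(pts,float)+.5)/k-.5+np.array(off)
def ang(v): return np.degrees(np.arctan2(v[1],v[0]))
np.set_printoptions(precision=4,suppress=True)
M=[]
for nm,pts,off,k,z in [('b1',[(155,433),(137,305)],(110,185),4,.072),('b2',[(384,379),(366,253)],(110,185),4,.072),('b3',[(622,325),(604,200)],(110,185),4,.072),
  ('fA',[(234,138),(203,55)],(320,150),3,.06),('fB',[(108,303),(87,214)],(320,150),3,.06)]:
    X=ray(c,P(pts,off,k),z); v=X[1]-X[0]; print(nm,'mid',X.mean(0)[:2],'len',np.linalg.norm(v),'ang',ang(v)); M.append(X.mean(0))
print('spacing',np.linalg.norm(M[0]-M[1]),np.linalg.norm(M[1]-M[2]),'jig y ang-90',ang(M[0]-M[2])-90)
X=ray(c,P([(78,484),(757,326),(690,30),(20,178)],(110,185),4),.012);print('base?',X)
S=ray(c,P([(43,430),(156,443),(183,92),(77,75)],(470,180),3),.04);print('shelf',S)
n=(S[0]+S[1])/2;f=(S[2]+S[3])/2
print('widths',np.linalg.norm(S[0]-S[1]),np.linalg.norm(S[2]-S[3]),'len',np.linalg.norm(f-n),'ang',ang(f-n),'near',n,'far',f, 'edges',ang(S[3]-S[0]),ang(S[2]-S[1]),'nearEdge',ang(S[0]-S[1])-90)
s=cam('scene')
T=ray(s,P([(352,80),(205,80),(145,405),(297,440)],(130,200),5),.04);print('scene shelf',T,ang(T[2]-T[1]),ang(T[3]-T[0]))
for pts,off,k,z,nm in [([(348,103),(392,165)],(330,180),4,.072,'b2'),([(180,153),(232,222)],(330,180),4,.072,'b3'),([(505,57),(550,115)],(330,180),4,.072,'b1'),([(110,327),(146,390)],(250,200),4,.06,'fA'),([(225,162),(258,222)],(250,200),4,.06,'fB')]:
    X=ray(s,P(pts,off,k),z);v=X[1]-X[0];print('scene',nm,X[:,:2].tolist(),'mid',X.mean(0)[:2],np.linalg.norm(v),ang(v))
st=manip.get_state();print(proj(c,[st['tool_pos']]),proj(s,[st['tool_pos']]))
for nm,uv,z in[('jar',(419,120),.075),('cup',(274,115),.085),('glue',(358,116),.115)]: print(nm,ray(c,uv,z))
E
```

```text
b1 mid [0.5003 0.3102] len 0.058564163718048734 ang 9.341406556780589
b2 mid [0.5216 0.2076] len 0.05791298693523777 ang 8.529670709489304
b3 mid [0.5431 0.1003] len 0.05771651966551894 ang 7.6171877631001506
fA mid [ 0.667  -0.1409] len 0.05607444435001354 ang 17.456653523122476
fB mid [ 0.5672 -0.0624] len 0.056501226021514146 ang 11.188379499602425
spacing 0.10474041983176756 0.10946222421216907 jig y ang-90 11.506865259530954
base? [[0.4532 0.3585 0.012 ]
 [0.5194 0.0383 0.012 ]
 [0.6644 0.0681 0.012 ]
 [0.6    0.3907 0.012 ]]
shelf [[ 0.4034 -0.2976  0.04  ]
 [ 0.3939 -0.3654  0.04  ]
 [ 0.61   -0.4     0.04  ]
 [ 0.6227 -0.3346  0.04  ]]
widths 0.06843467446299922 0.06664402094954543 len 0.22064382452995038 ang -9.332432370243048 near [ 0.3986 -0.3315  0.04  ] far [ 0.6164 -0.3673  0.04  ] edges -9.56406200363774 -9.09717120908281 nearEdge -8.004846713180115
scene shelf [[ 0.4071 -0.2943  0.04  ]
 [ 0.394  -0.3624  0.04  ]
 [ 0.5841 -0.3914  0.04  ]
 [ 0.6153 -0.3282  0.04  ]] -8.663134278640984 -9.253983157996
scene b2 [[0.5004714358606656, 0.20668929079115572], [0.55280665909
[... 157 characters left out ...]
486, 0.11573531573830848]] mid [0.5493 0.108 ] 0.05878087708793867 15.222024101805674
scene b1 [[0.48116339060399016, 0.3099888850744432], [0.531997437837919, 0.31948187508526177]] mid [0.5066 0.3147] 0.051712834166450464 10.577845004459032
scene fA [[0.6495678144683179, -0.14314308364065165], [0.6932435372023178, -0.13056810679583247]] mid [ 0.6714 -0.1369] 0.04544995928474494 16.062001589792235
scene fB [[0.5474678470260018, -0.06414239229152076], [0.5937798120112936, -0.053844610542318344]] mid [ 0.5706 -0.059 ] 0.047443043850000796 12.536157046290521
[[-243.2591  548.1324]] [[572.8326 -17.4574]]
jar [[ 0.7806 -0.194   0.075 ]]
cup [[0.794  0.0761 0.085 ]]
glue [[ 0.7766 -0.0777  0.115 ]]
```

```bash
cat > go.py <<'E'
import sys
from h import *
from scipy.spatial.transform import Rotation as Ro
# usage: go.py x y z yaw(angle of tool y axis, deg)
x,y,z,yw=map(float,sys.argv[1:5])
s=manip.get_state()
q=s['tcp_rot']; R=Ro.from_quat([q[1],q[2],q[3],q[0]])
a=np.radians(yw); ty=np.array([np.cos(a),np.sin(a),0]); tz=np.array([0,0,-1.]); tx=np.cross(ty,tz)
T=Ro.from_matrix(np.stack([tx,ty,tz],1))
d=R.inv().apply(np.array([x,y,z])-s['tool_pos'])/0.025
r=np.degrees((R.inv()*T).as_rotvec())
np.set_printoptions(precision=3,suppress=True)
print('lin',d,'rot',r,'t',round(s['t'],2),'w',round(s['gripper_width'],4),'F',np.round(s['wrist_force'],1),'pos',s['tool_pos'],'j',s['joints'])
E
python3 go.py 0.504 0.312 0.30 101.5
```

```text
lin [-16.569 -10.035   4.18 ] rot [ -0.036  -0.008 -25.409] t 0.3 w 0.0854 F [-0.2 -0.7 -0.3] pos [0.162 0.655 0.404] j [-1.357  0.469 -0.049  1.533  0.024  1.141 -0.082]
```

Candidates for the houses, as pixels in the top view:
- **Dry, clamped:** red roofs at (148,276), (205,264) and (263,250).
- **Fresh, loose on the bench:** red roofs at (352,236) and (391,182).
- **Look-alikes to leave alone:** blue at (216,150) and (238,352), green at (361,291), and the red balls at the top.

The close crops confirm the three clamped red houses. Only two fresh houses are present. I start with the dry house in bay1 at (148,276).

>>> drive_tool([
  {"linear": [-1.4, -0.8, 0.4], "delta_rot": [0, 0, -3], "gripper": 1},
  {"linear": [-3, -1.8, 0.8], "delta_rot": [0, 0, -7], "gripper": 1},
  {"linear": [-4.6, -2.8, 1.2], "delta_rot": [0, 0, -11], "gripper": 1},
  {"linear": [-6.2, -3.8, 1.6], "delta_rot": [0, 0, -15], "gripper": 1},
  {"linear": [-7.8, -4.7, 2], "delta_rot": [0, 0, -18], "gripper": 1},
], squeeze=70)

```text
t: 0.8
tool_pos: [0.3243, 0.4925, 0.3542]
tcp_rot: [0.0, -0.037, 0.999, -0.0]
wrist_force: [1.0, 0.9, 0.5]
gripper_width: 0.0857
```

```bash
python3 go.py 0.504 0.312 0.30 101.5
```

```text
lin [-6.634 -7.73   2.173] rot [-0.027  0.001 -7.266] t 0.8 w 0.0857 F [1.  0.9 0.5] pos [0.324 0.493 0.354] j [-1.007  0.38  -0.069  1.795  0.031  0.967  0.556]
```

>>> drive_tool([
  {"linear": [-1.4, -1.6, 0.5], "delta_rot": [0, 0, -2], "gripper": 1},
  {"linear": [-2.9, -3.3, 1], "delta_rot": [0, 0, -4], "gripper": 1},
  {"linear": [-4.4, -5, 1.5], "delta_rot": [0, 0, -6], "gripper": 1},
  {"linear": [-5.7, -6.6, 1.9], "delta_rot": [0, 0, -7.3], "gripper": 1},
  {"linear": [-6.6, -7.7, 2.2], "delta_rot": [0, 0, -7.3], "gripper": 1},
])

```text
t: 1.3
tool_pos: [0.4966, 0.3192, 0.3015]
tcp_rot: [0.0, -0.101, 0.995, -0.0]
wrist_force: [0.6, 0.5, 0.7]
gripper_width: 0.0857
```

```bash
python3 go.py 0.504 0.312 0.189 101.5; python3 - <<'E'
from h import *
c=cam('top');cv2.imwrite('pics/t1.png',c['color']);s=cam('scene');cv2.imwrite('pics/s1.png',s['color'])
crop(s,380,60,540,280,3,'pics/s1c.png')
crop(c,80,170,280,320,4,'pics/t1c.png')
E
```

```text
lin [-0.23  -0.342  4.499] rot [-0.009  0.028  0.065] t 1.3 w 0.0857 F [0.6 0.5 0.7] pos [0.497 0.319 0.301] j [-0.621  0.44  -0.029  1.843  0.017  0.859  1.115]
```

View pics/s1c.png

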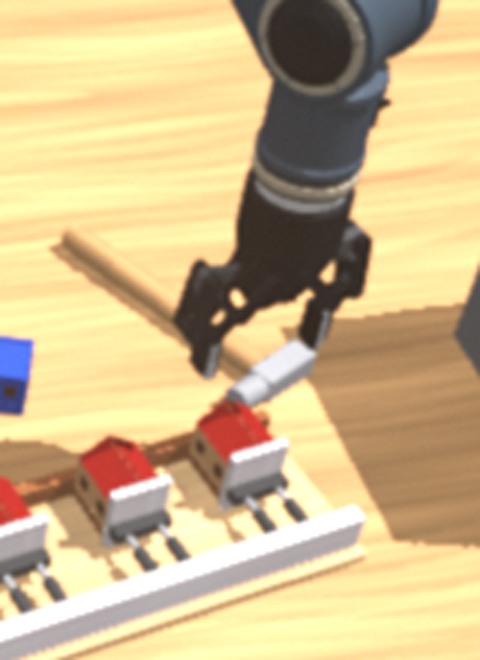

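View pics/t1.png

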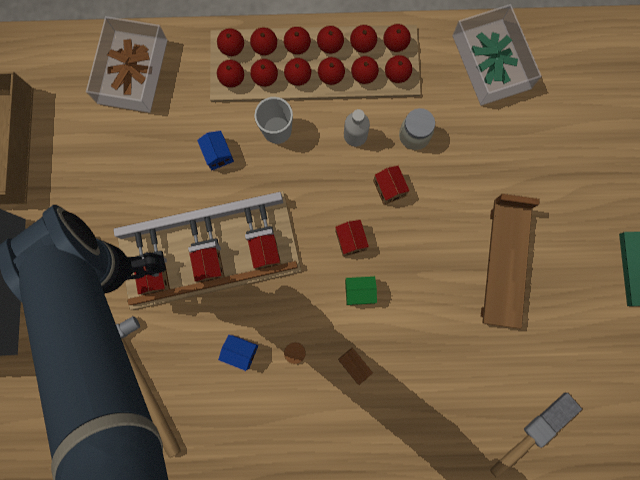

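>>> drive_tool([
  {"linear": [-0.2, -0.3, 1], "delta_rot": [0, 0, 0], "gripper": 1},
  {"linear": [-0.25, -0.34, 2.2], "delta_rot": [0, 0, 0], "gripper": 1},
  {"linear": [-0.25, -0.34, 3.4], "delta_rot": [0, 0, 0], "gripper": 1},
  {"linear": [-0.25, -0.34, 4.2], "delta_rot": [0, 0, 0], "gripper": 1},
  {"linear": [-0.25, -0.34, 4.5], "delta_rot": [0, 0, 0], "gripper": 1},
])

```text
t: 1.9
tool_pos: [0.5076, 0.3049, 0.1857]
tcp_rot: [-0.001, -0.094, 0.996, -0.004]
wrist_force: [0.2, -1.1, -0.1]
gripper_width: 0.0855
```

```bash
python3 go.py 0.504 0.312 0.189 101.5; python3 - <<'E'
from h import *
s=cam('scene')
crop(s,380,60,540,280,3,'pics/s2c.png')
E
```

```text
lin [ 0.089  0.306 -0.135] rot [-0.445 -0.203 -0.724] t 1.9 w 0.0855 F [ 0.2 -1.1 -0.1] pos [0.508 0.305 0.186] j [-0.6    0.604 -0.018  1.902  0.027  0.642  1.123]
```

View pics/s2c.png

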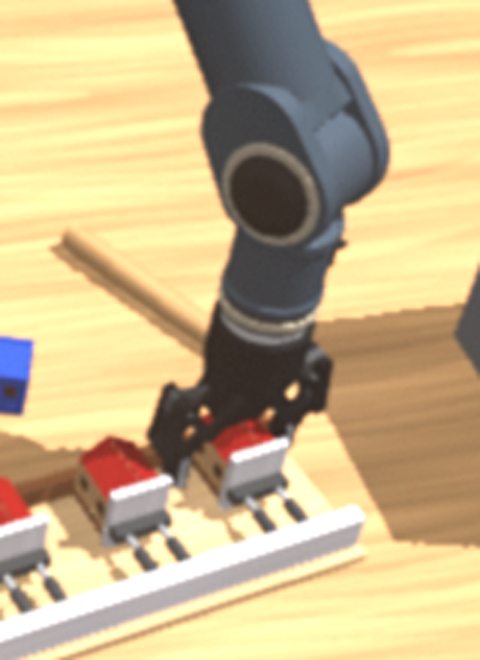

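>>> drive_tool([
  {"linear": [0.09, 0.3, -0.13], "delta_rot": [-0.4, -0.2, -0.7], "gripper": 1},
  {"linear": [0.09, 0.3, -0.13], "delta_rot": [-0.4, -0.2, -0.7], "gripper": 1},
  {"linear": [0.09, 0.3, -0.13], "delta_rot": [-0.4, -0.2, -0.7], "gripper": 1},
  {"linear": [0.09, 0.3, -0.13], "delta_rot": [-0.4, -0.2, -0.7], "gripper": -0.1},
  {"linear": [0.09, 0.3, -0.13], "delta_rot": [-0.4, -0.2, -0.7], "gripper": -0.1},
])

```text
t: 2.45
tool_pos: [0.5043, 0.3119, 0.1895]
tcp_rot: [0.001, -0.1, 0.995, -0.0]
wrist_force: [-0.8, 0.2, 0.7]
gripper_width: 0.0594
```

```bash
python3 go.py 0.504 0.312 0.189 101.5
```

```text
lin [0.01  0.006 0.019] rot [-0.027  0.065 -0.027] t 2.45 w 0.0594 F [-0.8  0.2  0.7] pos [0.504 0.312 0.189] j [-0.606  0.598 -0.025  1.901  0.025  0.642  1.124]
```

>>> drive_tool([
  {"linear": [0, 0, 0], "delta_rot": [0, 0, 0], "gripper": -1},
  {"linear": [0, 0, 0], "delta_rot": [0, 0, 0], "gripper": -1},
  {"linear": [0, 0, 0], "delta_rot": [0, 0, 0], "gripper": -1},
  {"linear": [0, 0, 0], "delta_rot": [0, 0, 0], "gripper": -1},
  {"linear": [0, 0, 0], "delta_rot": [0, 0, 0], "gripper": -1},
], squeeze=70)

```text
t: 2.95
tool_pos: [0.5043, 0.3117, 0.1898]
tcp_rot: [0.001, -0.1, 0.995, -0.0]
wrist_force: [-1.7, -2.4, 6.8]
gripper_width: 0.0472
```

```bash
python3 go.py 0.504 0.312 0.189 101.5; python3 - <<'E'
from h import *
s=cam('scene')
crop(s,380,60,540,280,3,'pics/s3c.png')
E
```

```text
lin [0.011 0.013 0.034] rot [-0.037  0.059 -0.046] t 2.95 w 0.0472 F [-1.7 -2.4  6.8] pos [0.504 0.312 0.19 ] j [-0.606  0.597 -0.025  1.901  0.025  0.643  1.124]
```

View pics/s3c.png

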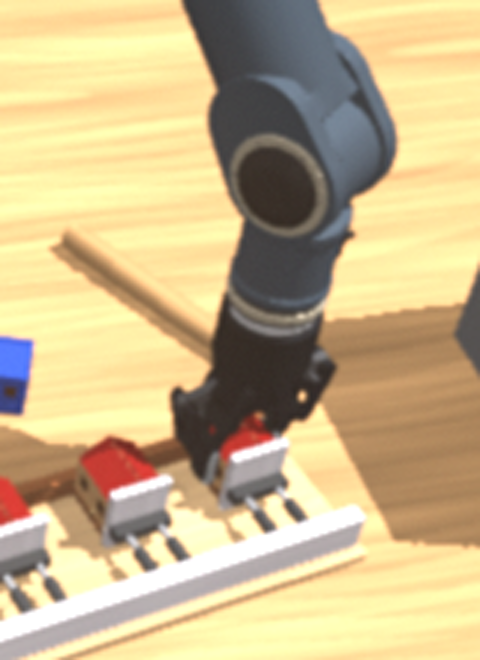

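>>> drive_tool([
  {"linear": [0, 0, -0.4], "delta_rot": [0, 0, 0], "gripper": -1},
  {"linear": [0, 0, -1], "delta_rot": [0, 0, 0], "gripper": -1},
  {"linear": [0, 0, -1.8], "delta_rot": [0, 0, 0], "gripper": -1},
  {"linear": [0, 0, -2.8], "delta_rot": [0, 0, 0], "gripper": -1},
  {"linear": [0, 0, -4], "delta_rot": [0, 0, 0], "gripper": -1},
])

```text
t: 3.5
tool_pos: [0.5031, 0.3116, 0.2907]
tcp_rot: [-0.001, -0.1, 0.995, -0.001]
wrist_force: [0.4, 0.4, -1.3]
gripper_width: 0.0475
```

```bash
python3 go.py 0.584 -0.361 0.32 80.8;python3 - <<'E'
from h import *
s=cam('scene')
crop(s,380,20,540,240,3,'pics/s4c.png')
E
```

```text
lin [  2.192 -27.012  -1.124] rot [-0.113 -0.119 20.695] t 3.5 w 0.0475 F [ 0.4  0.4 -1.3] pos [0.503 0.312 0.291] j [-0.605  0.456 -0.027  1.847  0.017  0.842  1.131]
```

View pics/s4c.png

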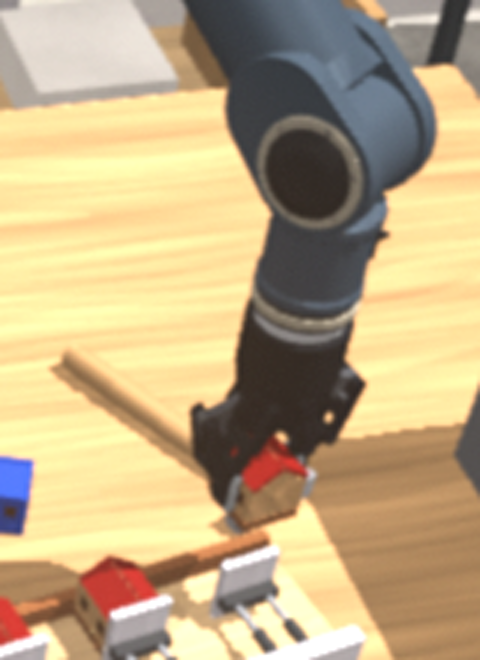

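>>> drive_tool([
  {"linear": [0.1, -1, -0.6], "delta_rot": [0, 0, 1], "gripper": -1},
  {"linear": [0.2, -2.6, -1.1], "delta_rot": [0, 0, 3], "gripper": -1},
  {"linear": [0.4, -4.4, -1.1], "delta_rot": [0, 0, 5], "gripper": -1},
  {"linear": [0.6, -6.2, -1.1], "delta_rot": [0, 0, 6], "gripper": -1},
  {"linear": [0.8, -8, -1.1], "delta_rot": [0, 0, 7], "gripper": -1},
])

```text
t: 4.05
tool_pos: [0.5245, 0.1111, 0.325]
tcp_rot: [0.004, -0.039, 0.999, 0.002]
wrist_force: [1.2, 1.3, -1.8]
gripper_width: 0.0472
```

```bash
python3 go.py 0.584 -0.361 0.32 80.8
```

```text
lin [ -0.898 -19.014   0.123] rot [ 0.303  0.432 13.677] t 4.05 w 0.0472 F [ 1.2  1.3 -1.8] pos [0.524 0.111 0.325] j [-0.327  0.329  0.049  1.954 -0.025  0.85   1.385]
```

>>> drive_tool([
  {"linear": [-0.1, -1.8, 0], "delta_rot": [0, 0, 2], "gripper": -1},
  {"linear": [-0.2, -3.6, 0], "delta_rot": [0.2, 0.2, 4], "gripper": -1},
  {"linear": [-0.3, -5.4, 0], "delta_rot": [0.3, 0.4, 6], "gripper": -1},
  {"linear": [-0.4, -7.2, 0.1], "delta_rot": [0.3, 0.4, 8], "gripper": -1},
  {"linear": [-0.5, -9, 0.1], "delta_rot": [0.3, 0.4, 10], "gripper": -1},
])

```text
t: 4.55
tool_pos: [0.5542, -0.1136, 0.3226]
tcp_rot: [0.0, 0.049, 0.999, 0.0]
wrist_force: [0.6, 0.2, -1.4]
gripper_width: 0.0475
```

```bash
python3 go.py 0.584 -0.361 0.32 80.8
```

```text
lin [-2.149 -9.734  0.099] rot [0.05  0.047 3.626] t 4.55 w 0.0475 F [ 0.6  0.2 -1.4] pos [ 0.554 -0.114  0.323] j [-0.002  0.378  0.165  1.892 -0.08   0.877  1.676]
```

>>> drive_tool([
  {"linear": [-0.4, -1.8, 0], "delta_rot": [0, 0, 1], "gripper": -1},
  {"linear": [-0.8, -3.6, 0], "delta_rot": [0, 0, 2], "gripper": -1},
  {"linear": [-1.2, -5.4, 0], "delta_rot": [0, 0, 3], "gripper": -1},
  {"linear": [-1.6, -7.2, 0.1], "delta_rot": [0, 0, 3.6], "gripper": -1},
  {"linear": [-1.9, -8.6, 0.1], "delta_rot": [0, 0, 3.6], "gripper": -1},
])

```text
t: 5.05
tool_pos: [0.5799, -0.3349, 0.321]
tcp_rot: [0.0, 0.081, 0.997, 0.0]
wrist_force: [0.6, -0.0, -1.6]
gripper_width: 0.047
```

```bash
python3 go.py 0.584 -0.361 0.28 80.8
```

```text
lin [-0.329 -1.006  1.639] rot [ 0.04   0.05  -0.083] t 5.05 w 0.047 F [ 0.6 -0.  -1.6] pos [ 0.58  -0.335  0.321] j [ 0.308  0.538  0.22   1.643 -0.137  0.975  1.984]
```

>>> drive_tool([
  {"linear": [-0.3, -0.8, 0.2], "delta_rot": [0, 0, 0], "gripper": -1},
  {"linear": [-0.33, -1, 0.8], "delta_rot": [0, 0, 0], "gripper": -1},
  {"linear": [-0.33, -1, 1.5], "delta_rot": [0, 0, 0], "gripper": -1},
  {"linear": [-0.33, -1, 1.6], "delta_rot": [0, 0, 0], "gripper": -1},
  {"linear": [-0.33, -1, 1.6], "delta_rot": [0, 0, 0], "gripper": -1},
])

```text
t: 5.55
tool_pos: [0.5842, -0.359, 0.2802]
tcp_rot: [-0.0, 0.08, 0.997, 0.001]
wrist_force: [-0.3, -0.2, -0.5]
gripper_width: 0.0476
```

```bash
python3 go.py 0.584 -0.361 0.218 80.8; python3 - <<'E'
from h import *
s=cam('scene');crop(s,100,130,260,330,3,'pics/s5c.png')
s=cam('top');crop(s,430,150,590,340,3,'pics/t5c.png')
E
```

```text
lin [-0.009 -0.085  2.49 ] rot [ 0.158 -0.065  0.027] t 5.55 w 0.0476 F [-0.3 -0.2 -0.5] pos [ 0.584 -0.359  0.28 ] j [ 0.347  0.606  0.211  1.63  -0.153  0.924  2.025]
```

View pics/s5c.png

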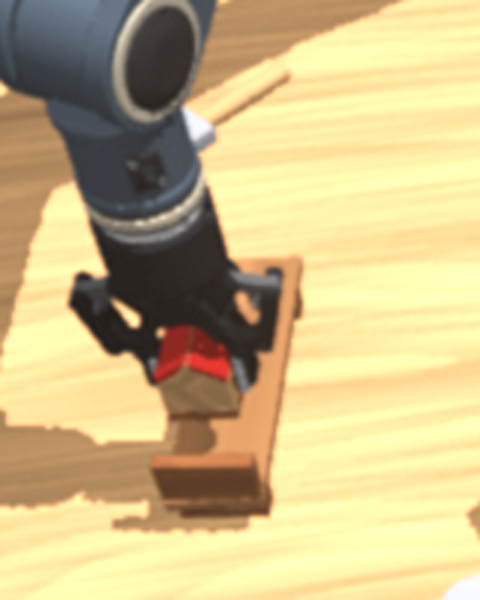

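View pics/t5c.png

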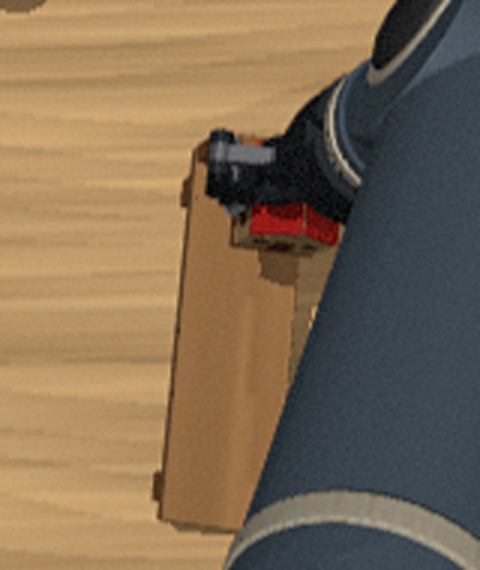

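>>> drive_tool([
  {"linear": [0, -0.08, 0.7], "delta_rot": [0.15, 0, 0], "gripper": -1},
  {"linear": [0, -0.08, 1.5], "delta_rot": [0.15, 0, 0], "gripper": -1},
  {"linear": [0, -0.08, 2.2], "delta_rot": [0.15, 0, 0], "gripper": -1},
  {"linear": [0, -0.08, 2.4], "delta_rot": [0.15, 0, 0], "gripper": -1},
  {"linear": [0, -0.08, 2.45], "delta_rot": [0.15, 0, 0], "gripper": -1},
])

```text
t: 6.15
tool_pos: [0.5844, -0.3615, 0.22]
tcp_rot: [0.0, 0.08, 0.997, -0.001]
wrist_force: [0.3, 0.2, -1.5]
gripper_width: 0.0473
```

```bash
python3 go.py 0.584 -0.361 0.218 80.8; python3 - <<'E'
from h import *
s=cam('scene');crop(s,100,130,260,330,3,'pics/s6c.png')
E
```

```text
lin [0.018 0.016 0.081] rot [-0.062  0.051  0.02 ] t 6.15 w 0.0473 F [ 0.3  0.2 -1.5] pos [ 0.584 -0.361  0.22 ] j [ 0.359  0.678  0.197  1.661 -0.168  0.818  2.039]
```

View pics/s6c.png

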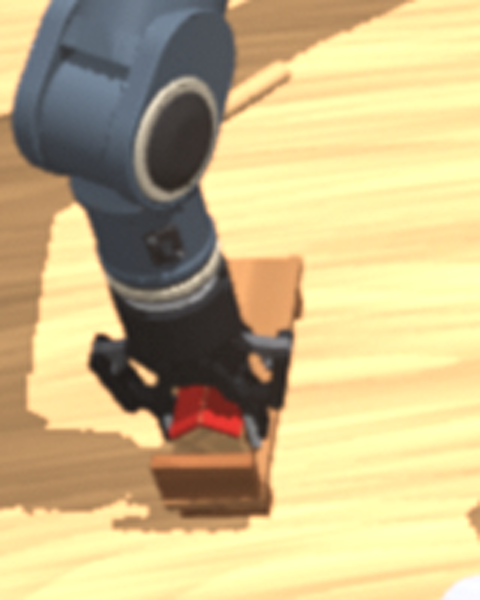

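Looks centred. Lower the last bit and open.

>>> drive_tool([
  {"linear": [0, 0, 0.06], "delta_rot": [0, 0, 0], "gripper": -1},
  {"linear": [0, 0, 0.08], "delta_rot": [0, 0, 0], "gripper": -1},
  {"linear": [0, 0, 0.08], "delta_rot": [0, 0, 0], "gripper": 0.3},
  {"linear": [0, 0, 0.08], "delta_rot": [0, 0, 0], "gripper": 0.8},
  {"linear": [0, 0, 0.08], "delta_rot": [0, 0, 0], "gripper": 1},
])

```text
t: 6.7
tool_pos: [0.5847, -0.3619, 0.219]
tcp_rot: [0.001, 0.08, 0.997, -0.001]
wrist_force: [-0.5, 0.6, -0.1]
gripper_width: 0.0822
```

>>> drive_tool([
  {"linear": [0, 0, 0], "delta_rot": [0, 0, 0], "gripper": 1},
  {"linear": [0, 0, -0.5], "delta_rot": [0, 0, 0], "gripper": 1},
  {"linear": [0, 0, -1.5], "delta_rot": [0, 0, 0], "gripper": 1},
  {"linear": [0, 0, -2.8], "delta_rot": [0, 0, 0], "gripper": 1},
  {"linear": [0, 0, -4.2], "delta_rot": [0, 0, 0], "gripper": 1},
])

```text
t: 7.2
tool_pos: [0.5842, -0.3616, 0.3256]
tcp_rot: [0.001, 0.08, 0.997, -0.001]
wrist_force: [0.9, 0.2, 0.1]
gripper_width: 0.0851
```

```bash
python3 go.py 0.5245 0.209 0.32 101.5; python3 - <<'E'
from h import *
s=cam('scene');crop(s,100,130,260,330,3,'pics/s7c.png')
E
```

```text
lin [ 6.006 22.147  0.172] rot [ -0.123   0.106 -20.696] t 7.2 w 0.0851 F [0.9 0.2 0.1] pos [ 0.584 -0.362  0.326] j [ 0.34   0.56   0.225  1.594 -0.14   1.001  2.017]
```

View pics/s7c.png

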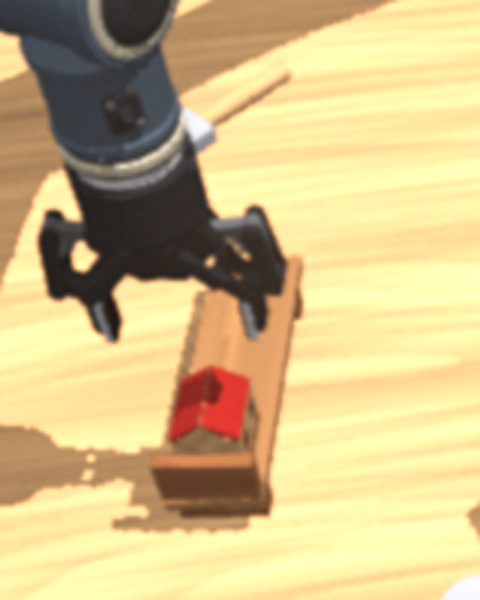

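>>> drive_tool([
  {"linear": [0.4, 1.4, 0], "delta_rot": [0, 0, -2], "gripper": 1},
  {"linear": [0.9, 3.2, 0.1], "delta_rot": [0, 0, -4], "gripper": 1},
  {"linear": [1.4, 5, 0.1], "delta_rot": [0, 0, -6], "gripper": 1},
  {"linear": [1.9, 6.8, 0.1], "delta_rot": [0, 0, -8], "gripper": 1},
  {"linear": [2.4, 8.6, 0.1], "delta_rot": [0, 0, -10], "gripper": 1},
])

```text
t: 7.75
tool_pos: [0.5605, -0.1394, 0.3296]
tcp_rot: [0.007, -0.007, 1.0, -0.004]
wrist_force: [0.7, 0.1, -0.0]
gripper_width: 0.0856
```

```bash
python3 go.py 0.5245 0.209 0.32 101.5
```

```text
lin [ 1.237 13.959  0.253] rot [ -0.545   0.764 -10.644] t 7.75 w 0.0856 F [ 0.7  0.1 -0. ] pos [ 0.561 -0.139  0.33 ] j [ 0.05   0.384  0.153  1.862 -0.067  0.884  1.82 ]
```

>>> drive_tool([
  {"linear": [0.2, 1.8, 0.1], "delta_rot": [-0.5, 0.7, -2], "gripper": 1},
  {"linear": [0.4, 3.6, 0.2], "delta_rot": [-0.5, 0.7, -4], "gripper": 1},
  {"linear": [0.6, 5.4, 0.2], "delta_rot": [-0.5, 0.7, -6], "gripper": 1},
  {"linear": [0.8, 7.2, 0.2], "delta_rot": [-0.5, 0.7, -7], "gripper": 1},
  {"linear": [0.9, 9, 0.2], "delta_rot": [-0.5, 0.7, -8], "gripper": 1},
])

```text
t: 8.25
tool_pos: [0.5342, 0.0867, 0.3235]
tcp_rot: [0.001, -0.077, 0.997, -0.0]
wrist_force: [0.7, 0.1, 0.1]
gripper_width: 0.0858
```

```bash
python3 go.py 0.5245 0.209 0.30 101.5; python3 - <<'E'
from h import *
s=cam('top');cv2.imwrite('pics/t8.png',s['color']);crop(s,470,180,550,340,4,'pics/t8c.png')
E
```

```text
lin [-0.368  4.892  0.94 ] rot [-0.035  0.161 -2.624] t 8.25 w 0.0858 F [0.7 0.1 0.1] pos [0.534 0.087 0.324] j [-0.278  0.34   0.048  1.942 -0.02   0.858  1.506]
```

View pics/t8.png

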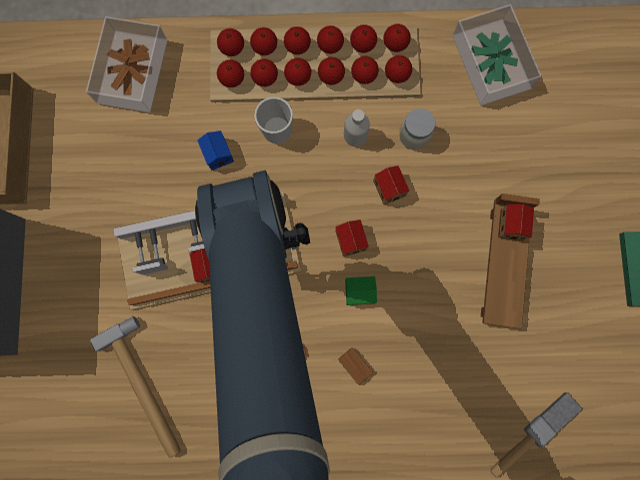

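View pics/t8c.png

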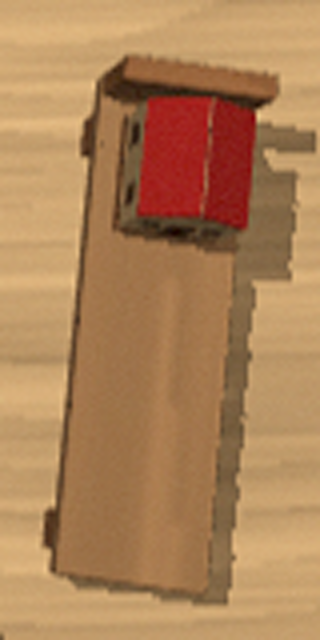

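```bash
cat > rid.py <<'E'
from h import *
np.set_printoptions(precision=4,suppress=True)
def P(pts,off,k): return (np.array(pts,float)+.5)/k-.5+np.array(off)
def rid(c,pts,off,k,z):
    X=ray(c,P(pts,off,k),z);v=X[1]-X[0];return X,X.mean(0),np.degrees(np.arctan2(v[1],v[0])),np.linalg.norm(v)
E
python3 - <<'E'
from rid import *
c=cam('top')
print(rid(c,[(205,221),(212,98)],(470,180),4,.100))
S=ray(c,P([(57,573),(208,590),(246,120),(96,108)],(470,180),4),.04);print(S)
E
```

```text
(array([[ 0.5543, -0.3581,  0.1   ],
       [ 0.6096, -0.3657,  0.1   ]]), array([ 0.582 , -0.3619,  0.1   ]), np.float64(-7.858485113234731), np.float64(0.05584218030870275))
[[ 0.4036 -0.2974  0.04  ]
 [ 0.3942 -0.3654  0.04  ]
 [ 0.6114 -0.401   0.04  ]
 [ 0.619  -0.3311  0.04  ]]
```

>>> drive_tool([
  {"linear": [-0.1, 1.4, 0.2], "delta_rot": [0, 0.1, -1], "gripper": 1},
  {"linear": [-0.2, 2.8, 0.5], "delta_rot": [0, 0.1, -2], "gripper": 1},
  {"linear": [-0.3, 4, 0.8], "delta_rot": [0, 0.1, -2.6], "gripper": 1},
  {"linear": [-0.37, 4.9, 0.9], "delta_rot": [0, 0.1, -2.6], "gripper": 1},
  {"linear": [-0.37, 4.9, 0.9], "delta_rot": [0, 0.1, -2.6], "gripper": 1},
])

```text
t: 8.85
tool_pos: [0.5221, 0.2185, 0.3017]
tcp_rot: [0.001, -0.108, 0.994, 0.003]
wrist_force: [-0.6, -0.4, -0.1]
gripper_width: 0.0853
```

```bash
python3 go.py 0.5245 0.209 0.189 101.5
```

```text
lin [-0.001 -0.414  4.505] rot [0.302 0.128 0.952] t 8.85 w 0.0853 F [-0.6 -0.4 -0.1] pos [0.522 0.218 0.302] j [-0.465  0.404 -0.006  1.902 -0.003  0.832  1.319]
```

>>> drive_tool([
  {"linear": [0, -0.41, 0.7], "delta_rot": [0.3, 0.1, 0.9], "gripper": 1},
  {"linear": [0, -0.41, 1.8], "delta_rot": [0.3, 0.1, 0.9], "gripper": 1},
  {"linear": [0, -0.41, 3], "delta_rot": [0.3, 0.1, 0.9], "gripper": 1},
  {"linear": [0, -0.41, 3.8], "delta_rot": [0.3, 0.1, 0.9], "gripper": 1},
  {"linear": [0, -0.41, 4.2], "delta_rot": [0.3, 0.1, 0.9], "gripper": 1},
])

```text
t: 9.35
tool_pos: [0.5245, 0.2072, 0.1955]
tcp_rot: [-0.001, -0.1, 0.995, -0.001]
wrist_force: [-0.7, -0.3, 0.2]
gripper_width: 0.0853
```

```bash
python3 go.py 0.5245 0.209 0.189 101.5
```

```text
lin [-0.014  0.069  0.259] rot [-0.087 -0.084 -0.054] t 9.35 w 0.0853 F [-0.7 -0.3  0.2] pos [0.524 0.207 0.195] j [-0.452  0.555  0.     1.968  0.002  0.62   1.318]
```

>>> drive_tool([
  {"linear": [0, 0.07, 0.2], "delta_rot": [-0.1, -0.1, 0], "gripper": 1},
  {"linear": [0, 0.07, 0.25], "delta_rot": [-0.1, -0.1, 0], "gripper": 0.4},
  {"linear": [0, 0.07, 0.25], "delta_rot": [-0.1, -0.1, 0], "gripper": -1},
  {"linear": [0, 0.07, 0.25], "delta_rot": [-0.1, -0.1, 0], "gripper": -1},
  {"linear": [0, 0.07, 0.25], "delta_rot": [-0.1, -0.1, 0], "gripper": -1},
])

```text
t: 9.85
tool_pos: [0.5247, 0.2089, 0.1905]
tcp_rot: [0.001, -0.1, 0.995, 0.0]
wrist_force: [-0.9, -0.7, 5.4]
gripper_width: 0.0471
```

>>> drive_tool([
  {"linear": [0, 0, 0], "delta_rot": [0, 0, 0], "gripper": -1},
  {"linear": [0, 0, 0], "delta_rot": [0, 0, 0], "gripper": -1},
  {"linear": [0, 0, -0.2], "delta_rot": [0, 0, 0], "gripper": -1},
  {"linear": [0, 0, -0.5], "delta_rot": [0, 0, 0], "gripper": -1},
  {"linear": [0, 0, -1.2], "delta_rot": [0, 0, 0], "gripper": -1},
])

```text
t: 10.35
tool_pos: [0.5234, 0.2084, 0.2194]
tcp_rot: [-0.002, -0.099, 0.995, -0.001]
wrist_force: [-5.7, -1.2, -3.7]
gripper_width: 0.0475
```

```bash
python3 go.py 0.5262 -0.352 0.32 80.7
```

```text
lin [  4.343 -21.999  -3.986] rot [-0.095 -0.227 20.718] t 10.35 w 0.0475 F [-5.7 -1.2 -3.7] pos [0.523 0.208 0.219] j [-0.454  0.518 -0.     1.959 -0.     0.669  1.316]
```

>>> drive_tool([
  {"linear": [0, 0, -1], "delta_rot": [0, 0, 0], "gripper": -1},
  {"linear": [0, 0, -2.2], "delta_rot": [0, 0, 0], "gripper": -1},
  {"linear": [0.1, -0.6, -3.4], "delta_rot": [0, 0, 1], "gripper": -1},
  {"linear": [0.3, -2, -4], "delta_rot": [0, 0, 2.5], "gripper": -1},
  {"linear": [0.6, -3.8, -4], "delta_rot": [0, 0, 4], "gripper": -1},
])

```text
t: 10.85
tool_pos: [0.5283, 0.1139, 0.3233]
tcp_rot: [0.001, -0.067, 0.998, 0.001]
wrist_force: [1.6, -1.5, -1.5]
gripper_width: 0.0471
```

```bash
python3 go.py 0.5262 -0.352 0.32 80.7
```

```text
lin [  2.567 -18.46    0.106] rot [ 0.082  0.105 16.957] t 10.85 w 0.0471 F [ 1.6 -1.5 -1.5] pos [0.528 0.114 0.323] j [-0.324  0.339  0.042  1.943 -0.02   0.858  1.433]
```

>>> drive_tool([
  {"linear": [0.2, -1.8, 0], "delta_rot": [0, 0, 2], "gripper": -1},
  {"linear": [0.5, -3.6, 0], "delta_rot": [0, 0, 4], "gripper": -1},
  {"linear": [0.7, -5.4, 0.1], "delta_rot": [0, 0, 6], "gripper": -1},
  {"linear": [1, -7.2, 0.1], "delta_rot": [0, 0, 8], "gripper": -1},
  {"linear": [1.2, -9, 0.1], "delta_rot": [0, 0, 10], "gripper": -1},
])

```text
t: 11.35
tool_pos: [0.5277, -0.1146, 0.3215]
tcp_rot: [0.001, 0.021, 1.0, 0.001]
wrist_force: [1.5, 0.6, -0.6]
gripper_width: 0.0471
```

```bash
python3 go.py 0.5262 -0.352 0.32 80.7
```

```text
lin [-0.338 -9.492  0.038] rot [0.134 0.071 6.899] t 11.35 w 0.0471 F [ 1.5  0.6 -0.6] pos [ 0.528 -0.115  0.321] j [ 0.008  0.341  0.16   1.951 -0.074  0.853  1.736]
```

>>> drive_tool([
  {"linear": [-0.1, -1.8, 0], "delta_rot": [0, 0, 2], "gripper": -1},
  {"linear": [-0.2, -3.6, 0], "delta_rot": [0, 0, 4], "gripper": -1},
  {"linear": [-0.3, -5.4, 0], "delta_rot": [0, 0, 6], "gripper": -1},
  {"linear": [-0.3, -7.2, 0], "delta_rot": [0, 0, 6.9], "gripper": -1},
  {"linear": [-0.3, -8.6, 0.2], "delta_rot": [0, 0, 6.9], "gripper": -1},
])

```text
t: 11.85
tool_pos: [0.5254, -0.3325, 0.3177]
tcp_rot: [0.001, 0.082, 0.997, 0.001]
wrist_force: [1.0, -0.2, -1.6]
gripper_width: 0.0472
```

```bash
python3 go.py 0.5262 -0.352 0.25 80.7
```

```text
lin [-0.151 -0.77   2.706] rot [ 0.089  0.147 -0.111] t 11.85 w 0.0472 F [ 1.  -0.2 -1.6] pos [ 0.525 -0.332  0.318] j [ 0.321  0.471  0.239  1.767 -0.139  0.918  2.025]
```

>>> drive_tool([
  {"linear": [-0.1, -0.6, 0.2], "delta_rot": [0, 0, 0], "gripper": -1},
  {"linear": [-0.15, -0.7, 0.7], "delta_rot": [0, 0, 0], "gripper": -1},
  {"linear": [-0.15, -0.7, 1.4], "delta_rot": [0, 0, 0], "gripper": -1},
  {"linear": [-0.15, -0.7, 2.1], "delta_rot": [0, 0, 0], "gripper": -1},
  {"linear": [-0.15, -0.7, 2.5], "delta_rot": [0, 0, 0], "gripper": -1},
])

```text
t: 12.35
tool_pos: [0.5269, -0.347, 0.253]
tcp_rot: [-0.0, 0.08, 0.997, 0.003]
wrist_force: [0.2, 0.6, -1.1]
gripper_width: 0.0469
```

```bash
python3 go.py 0.5262 -0.352 0.219 80.7
```

```text
lin [-0.005 -0.208  1.361] rot [ 0.296 -0.035  0.09 ] t 12.35 w 0.0469 F [ 0.2  0.6 -1.1] pos [ 0.527 -0.347  0.253] j [ 0.359  0.563  0.219  1.788 -0.167  0.811  2.07 ]
```

>>> drive_tool([
  {"linear": [0, -0.2, 0.5], "delta_rot": [0.3, 0, 0], "gripper": -1},
  {"linear": [0, -0.2, 1], "delta_rot": [0.3, 0, 0], "gripper": -1},
  {"linear": [0, -0.2, 1.3], "delta_rot": [0.3, 0, 0], "gripper": -1},
  {"linear": [0, -0.2, 1.36], "delta_rot": [0.3, 0, 0], "gripper": -1},
  {"linear": [0, -0.2, 1.36], "delta_rot": [0.3, 0, 0], "gripper": -1},
])

```text
t: 12.85
tool_pos: [0.5262, -0.3518, 0.219]
tcp_rot: [-0.0, 0.08, 0.997, -0.0]
wrist_force: [-0.2, -0.2, -0.8]
gripper_width: 0.0471
```

```bash
python3 go.py 0.5262 -0.352 0.219 80.7;  python3 - <<'E'
from h import *
s=cam('scene');crop(s,100,130,260,330,3,'pics/s9c.png')
E
```

```text
lin [-0.001 -0.007  0.   ] rot [-0.008 -0.022  0.087] t 12.85 w 0.0471 F [-0.2 -0.2 -0.8] pos [ 0.526 -0.352  0.219] j [ 0.372  0.61   0.21   1.801 -0.176  0.749  2.085]
```

View pics/s9c.png

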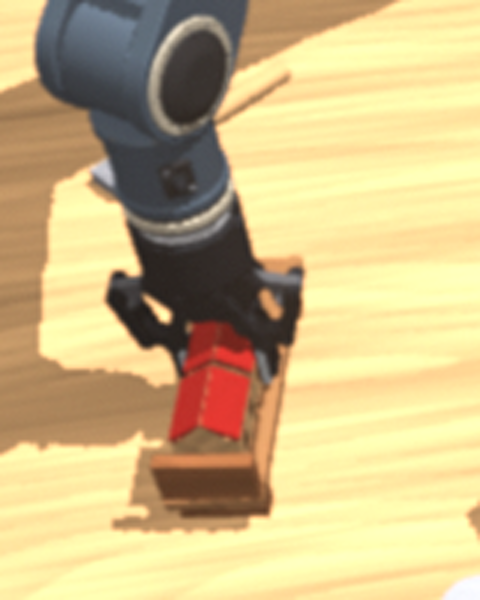

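Second house lines up behind the first, ridges in line at about (215,370). Release.

>>> drive_tool([
  {"linear": [0, 0, 0.05], "delta_rot": [0, 0, 0], "gripper": -1},
  {"linear": [0, 0, 0.05], "delta_rot": [0, 0, 0], "gripper": -0.5},
  {"linear": [0, 0, 0.05], "delta_rot": [0, 0, 0], "gripper": 0.3},
  {"linear": [0, 0, 0.05], "delta_rot": [0, 0, 0], "gripper": 0.8},
  {"linear": [0, 0, 0.05], "delta_rot": [0, 0, 0], "gripper": 1},
])

```text
t: 13.4
tool_pos: [0.5263, -0.3519, 0.2179]
tcp_rot: [0.0, 0.08, 0.997, -0.0]
wrist_force: [-0.2, 0.7, 0.2]
gripper_width: 0.0819
```

>>> drive_tool([
  {"linear": [0, 0, 0], "delta_rot": [0, 0, 0], "gripper": 1},
  {"linear": [0, 0, -0.5], "delta_rot": [0, 0, 0], "gripper": 1},
  {"linear": [0, 0, -1.5], "delta_rot": [0, 0, 0], "gripper": 1},
  {"linear": [0, 0, -2.8], "delta_rot": [0, 0, 0], "gripper": 1},
  {"linear": [0, 0, -4.2], "delta_rot": [0, 0, 0], "gripper": 1},
])

```text
t: 13.9
tool_pos: [0.526, -0.3517, 0.3244]
tcp_rot: [-0.0, 0.08, 0.997, -0.0]
wrist_force: [0.3, -0.4, -0.2]
gripper_width: 0.0857
```

```bash
python3 go.py 0.5455 0.106 0.32 101.5
```

```text
lin [ 2.164 18.198  0.173] rot [ -0.006  -0.036 -20.717] t 13.9 w 0.0857 F [ 0.3 -0.4 -0.2] pos [ 0.526 -0.352  0.324] j [ 0.345  0.481  0.245  1.734 -0.138  0.944  2.054]
```

>>> drive_tool([
  {"linear": [0.2, 1.4, 0], "delta_rot": [0, 0, -2], "gripper": 1},
  {"linear": [0.4, 3.2, 0.1], "delta_rot": [0, 0, -4], "gripper": 1},
  {"linear": [0.6, 5, 0.1], "delta_rot": [0, 0, -6], "gripper": 1},
  {"linear": [0.8, 6.8, 0.1], "delta_rot": [0, 0, -8], "gripper": 1},
  {"linear": [1, 8.6, 0.1], "delta_rot": [0, 0, -10], "gripper": 1},
])

```text
t: 14.4
tool_pos: [0.5356, -0.1339, 0.323]
tcp_rot: [0.0, -0.007, 1.0, -0.0]
wrist_force: [0.9, 0.7, 0.3]
gripper_width: 0.0851
```

```bash
python3 go.py 0.5455 0.106 0.32 101.5
```

```text
lin [-0.535  9.59   0.117] rot [ -0.029   0.052 -10.664] t 14.4 w 0.0851 F [0.9 0.7 0.3] pos [ 0.536 -0.134  0.323] j [ 0.041  0.358  0.16   1.923 -0.073  0.866  1.824]
```

>>> drive_tool([
  {"linear": [-0.1, 1.9, 0], "delta_rot": [0, 0, -3], "gripper": 1},
  {"linear": [-0.2, 3.8, 0.1], "delta_rot": [0, 0, -6], "gripper": 1},
  {"linear": [-0.3, 5.6, 0.3], "delta_rot": [0, 0, -8], "gripper": 1},
  {"linear": [-0.4, 7.2, 0.6], "delta_rot": [0, 0, -10], "gripper": 1},
  {"linear": [-0.5, 8.6, 0.8], "delta_rot": [0, 0, -10.6], "gripper": 1},
])

```text
t: 14.9
tool_pos: [0.5448, 0.0836, 0.3037]
tcp_rot: [0.001, -0.101, 0.995, -0.0]
wrist_force: [0.3, -0.6, 0.6]
gripper_width: 0.0854
```

>>> drive_tool([
  {"linear": [0, 0.6, 0], "delta_rot": [0, 0, 0], "gripper": 1},
  {"linear": [0, 0.6, 0], "delta_rot": [0, 0, 0], "gripper": 1},
  {"linear": [0, 0.6, 0], "delta_rot": [0, 0, 0], "gripper": 1},
  {"linear": [0, 0.6, 0], "delta_rot": [0, 0, 0], "gripper": 1},
  {"linear": [0, 0.6, 0], "delta_rot": [0, 0, 0], "gripper": 1},
])

```text
t: 15.4
tool_pos: [0.542, 0.0966, 0.304]
tcp_rot: [0.001, -0.099, 0.995, -0.0]
wrist_force: [-1.0, -0.6, -0.0]
gripper_width: 0.0856
```

```bash
python3 go.py 0.5455 0.106 0.189 101.5;  python3 - <<'E'
from h import *
s=cam('scene');crop(s,300,60,460,280,3,'pics/s10c.png')
s=cam('top');cv2.imwrite('pics/t10.png',s['color']);crop(s,470,180,550,340,4,'pics/t10c.png')
E
```

```text
lin [-0.2    0.346  4.6  ] rot [-0.05   0.14  -0.095] t 15.4 w 0.0856 F [-1.  -0.6 -0. ] pos [0.542 0.097 0.304] j [-0.29   0.378  0.046  1.938 -0.022  0.824  1.538]
```

View pics/s10c.png

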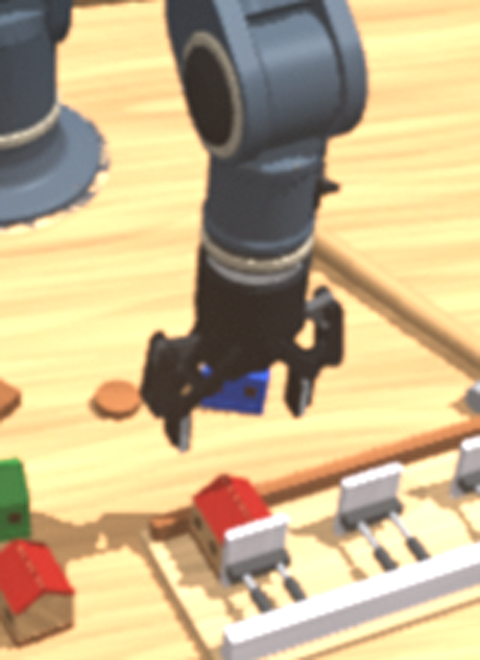

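View pics/t10c.png

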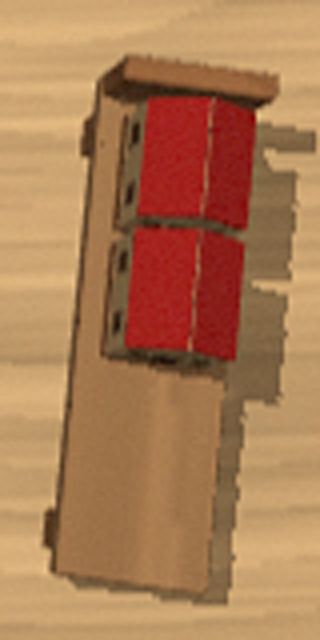

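>>> drive_tool([
  {"linear": [-0.1, 0.3, 0.7], "delta_rot": [0, 0.1, 0], "gripper": 1},
  {"linear": [-0.2, 0.34, 1.8], "delta_rot": [0, 0.1, 0], "gripper": 1},
  {"linear": [-0.2, 0.34, 3], "delta_rot": [0, 0.1, 0], "gripper": 1},
  {"linear": [-0.2, 0.34, 3.9], "delta_rot": [0, 0.1, 0], "gripper": 1},
  {"linear": [-0.2, 0.34, 4.3], "delta_rot": [0, 0.1, 0], "gripper": 1},
])

```text
t: 16.0
tool_pos: [0.5447, 0.1057, 0.1943]
tcp_rot: [-0.002, -0.099, 0.995, -0.001]
wrist_force: [-0.0, -0.1, 0.3]
gripper_width: 0.0853
```

```bash
python3 go.py 0.5455 0.106 0.189 101.5
```

```text
lin [-0.033  0.006  0.212] rot [-0.057 -0.182 -0.092] t 16.0 w 0.0853 F [-0.  -0.1  0.3] pos [0.545 0.106 0.194] j [-0.294  0.547  0.034  1.991 -0.029  0.607  1.529]
```

>>> drive_tool([
  {"linear": [0, 0, 0.18], "delta_rot": [0, -0.2, 0], "gripper": 0.8},
  {"linear": [0, 0, 0.2], "delta_rot": [0, -0.2, 0], "gripper": 0.2},
  {"linear": [0, 0, 0.2], "delta_rot": [0, -0.2, 0], "gripper": -1},
  {"linear": [0, 0, 0.2], "delta_rot": [0, -0.2, 0], "gripper": -1},
  {"linear": [0, 0, 0.2], "delta_rot": [0, -0.2, 0], "gripper": -1},
])

```text
t: 16.5
tool_pos: [0.5454, 0.1042, 0.1907]
tcp_rot: [0.001, -0.099, 0.995, -0.001]
wrist_force: [-0.9, -6.0, 6.2]
gripper_width: 0.0473
```

>>> drive_tool([
  {"linear": [0, 0, 0], "delta_rot": [0, 0, 0], "gripper": -1},
  {"linear": [0, 0, 0], "delta_rot": [0, 0, 0], "gripper": -1},
  {"linear": [0, 0, -0.2], "delta_rot": [0, 0, 0], "gripper": -1},
  {"linear": [0, 0, -0.5], "delta_rot": [0, 0, 0], "gripper": -1},
  {"linear": [0, 0, -1.2], "delta_rot": [0, 0, 0], "gripper": -1},
])

```text
t: 17.0
tool_pos: [0.544, 0.1047, 0.2198]
tcp_rot: [-0.002, -0.099, 0.995, -0.001]
wrist_force: [-6.3, -1.1, -4.6]
gripper_width: 0.0472
```

```bash
python3 go.py 0.468 -0.342 0.32 80.7
```

```text
lin [  6.518 -16.929  -3.945] rot [-0.167 -0.198 20.666] t 17.0 w 0.0472 F [-6.3 -1.1 -4.6] pos [0.544 0.105 0.22 ] j [-0.296  0.506  0.038  1.982 -0.027  0.658  1.527]
```

>>> drive_tool([
  {"linear": [0, 0, -1], "delta_rot": [0, 0, 0], "gripper": -1},
  {"linear": [0, 0, -2.2], "delta_rot": [0, 0, 0], "gripper": -1},
  {"linear": [0.2, -0.6, -3.4], "delta_rot": [0, 0, 1], "gripper": -1},
  {"linear": [0.8, -2, -4], "delta_rot": [0, 0, 2.5], "gripper": -1},
  {"linear": [1.4, -3.8, -4], "delta_rot": [0, 0, 4], "gripper": -1},
])

```text
t: 17.5
tool_pos: [0.5293, 0.0067, 0.324]
tcp_rot: [0.002, -0.067, 0.998, -0.0]
wrist_force: [1.8, -0.1, -2.3]
gripper_width: 0.0475
```

```bash
python3 go.py 0.468 -0.342 0.32 80.7
```

```text
lin [  4.285 -13.499   0.157] rot [-0.012  0.189 16.935] t 17.5 w 0.0475 F [ 1.8 -0.1 -2.3] pos [0.529 0.007 0.324] j [-0.165  0.321  0.089  1.97  -0.037  0.849  1.648]
```

>>> drive_tool([
  {"linear": [0.6, -1.7, 0], "delta_rot": [0, 0, 2], "gripper": -1},
  {"linear": [1.1, -3.5, 0], "delta_rot": [0, 0, 5], "gripper": -1},
  {"linear": [1.7, -5.2, 0.1], "delta_rot": [0, 0, 8], "gripper": -1},
  {"linear": [2.2, -6.9, 0.1], "delta_rot": [0, 0, 10], "gripper": -1},
  {"linear": [2.7, -8.6, 0.1], "delta_rot": [0, 0, 12], "gripper": -1},
])

```text
t: 18.0
tool_pos: [0.4905, -0.2162, 0.3227]
tcp_rot: [0.002, 0.038, 0.999, 0.001]
wrist_force: [-0.0, 0.2, 0.3]
gripper_width: 0.0473
```

```bash
python3 go.py 0.468 -0.342 0.32 80.7
```

```text
lin [ 0.514 -5.086  0.1  ] rot [0.079 0.255 4.911] t 18.0 w 0.0473 F [-0.   0.2  0.3] pos [ 0.491 -0.216  0.323] j [ 0.162  0.335  0.216  1.962 -0.097  0.85   1.925]
```

>>> drive_tool([
  {"linear": [0.2, -1.6, 0], "delta_rot": [0, 0, 2], "gripper": -1},
  {"linear": [0.4, -3.2, 0.1], "delta_rot": [0, 0.2, 4], "gripper": -1},
  {"linear": [0.5, -4.4, 0.1], "delta_rot": [0, 0.2, 4.9], "gripper": -1},
  {"linear": [0.5, -4.9, 0.1], "delta_rot": [0, 0.2, 4.9], "gripper": -1},
  {"linear": [0.5, -4.9, 0.1], "delta_rot": [0, 0.2, 4.9], "gripper": -1},
])

```text
t: 18.5
tool_pos: [0.4685, -0.3384, 0.3208]
tcp_rot: [0.001, 0.082, 0.997, 0.001]
wrist_force: [0.1, 0.9, -1.0]
gripper_width: 0.0473
```

```bash
python3 go.py 0.468 -0.342 0.22 80.7
```

```text
lin [ 0.004 -0.152  4.03 ] rot [ 0.075  0.109 -0.107] t 18.5 w 0.0473 F [ 0.1  0.9 -1. ] pos [ 0.469 -0.338  0.321] j [ 0.345  0.404  0.269  1.87  -0.138  0.884  2.088]
```

>>> drive_tool([
  {"linear": [0, -0.1, 0.5], "delta_rot": [0, 0.1, -0.1], "gripper": -1},
  {"linear": [0, -0.1, 1.4], "delta_rot": [0, 0.1, -0.1], "gripper": -1},
  {"linear": [0, -0.1, 2.4], "delta_rot": [0, 0.1, -0.1], "gripper": -1},
  {"linear": [0, -0.1, 3.2], "delta_rot": [0, 0.1, -0.1], "gripper": -1},
  {"linear": [0, -0.1, 3.6], "delta_rot": [0, 0.1, -0.1], "gripper": -1},
])

```text
t: 19.0
tool_pos: [0.4686, -0.3379, 0.2283]
tcp_rot: [-0.002, 0.079, 0.997, 0.002]
wrist_force: [0.0, 0.7, -0.5]
gripper_width: 0.0475
```

```bash
python3 go.py 0.468 -0.342 0.219 80.7
```

```text
lin [-0.005 -0.165  0.371] rot [ 0.253 -0.2    0.198] t 19.0 w 0.0475 F [ 0.   0.7 -0.5] pos [ 0.469 -0.338  0.228] j [ 0.377  0.53   0.233  1.931 -0.185  0.706  2.132]
```

>>> drive_tool([
  {"linear": [0, -0.16, 0.2], "delta_rot": [0.2, -0.2, 0.2], "gripper": -1},
  {"linear": [0, -0.16, 0.35], "delta_rot": [0.2, -0.2, 0.2], "gripper": -1},
  {"linear": [0, -0.16, 0.4], "delta_rot": [0.2, -0.2, 0.2], "gripper": -1},
  {"linear": [0, -0.16, 0.4], "delta_rot": [0.2, -0.2, 0.2], "gripper": -0.5},
  {"linear": [0, -0.16, 0.4], "delta_rot": [0.2, -0.2, 0.2], "gripper": 0.5},
])

```text
t: 19.5
tool_pos: [0.4682, -0.3421, 0.219]
tcp_rot: [0.001, 0.081, 0.997, -0.0]
wrist_force: [-0.4, -0.4, 0.9]
gripper_width: 0.0604
```

>>> drive_tool([
  {"linear": [0, 0, 0], "delta_rot": [0, 0, 0], "gripper": 1},
  {"linear": [0, 0, 0], "delta_rot": [0, 0, 0], "gripper": 1},
  {"linear": [0, 0, -1], "delta_rot": [0, 0, 0], "gripper": 1},
  {"linear": [0, 0, -2.4], "delta_rot": [0, 0, 0], "gripper": 1},
  {"linear": [0, 0, -4], "delta_rot": [0, 0, 0], "gripper": 1},
])

```text
t: 20.0
tool_pos: [0.4676, -0.3419, 0.3193]
tcp_rot: [-0.0, 0.081, 0.997, 0.0]
wrist_force: [0.5, 0.2, 0.9]
gripper_width: 0.0854
```

```bash
python3 go.py 0.5 -0.12 0.34 101;  python3 - <<'E'
from h import *
s=cam('scene');cv2.imwrite('pics/s11.png',s['color'])
s=cam('top');cv2.imwrite('pics/t11.png',s['color'])
E
```

```text
lin [ 0.159  8.969 -0.822] rot [  0.054  -0.031 -20.312] t 20.0 w 0.0854 F [0.5 0.2 0.9] pos [ 0.468 -0.342  0.319] j [ 0.349  0.408  0.272  1.868 -0.139  0.885  2.097]
```

View pics/s11.png

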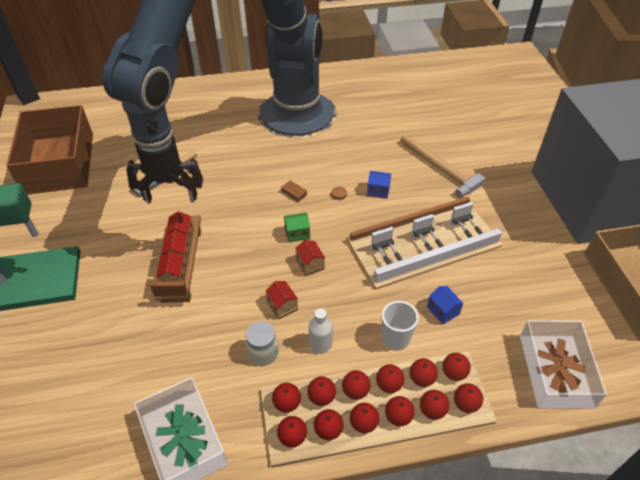

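View pics/t11.png

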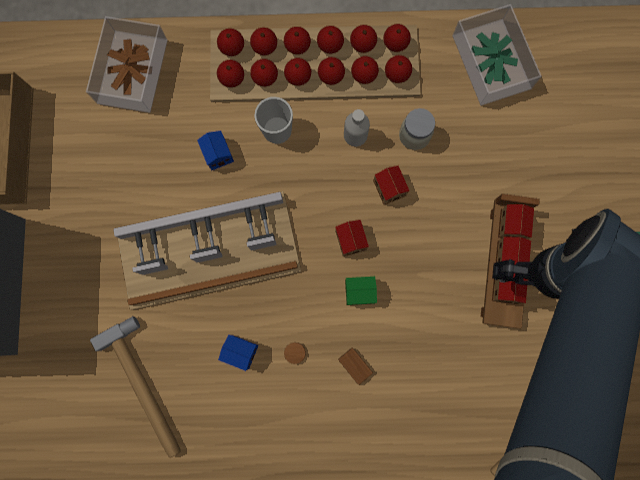

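```bash
python3 - <<'E'
from h import *
c=cam('top')
crop(c,330,155,420,265,6,'pics/t12f.png')
crop(c,110,185,310,315,4,'pics/t12j.png')
E
```

```text
(no output)
```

View pics/t12f.png

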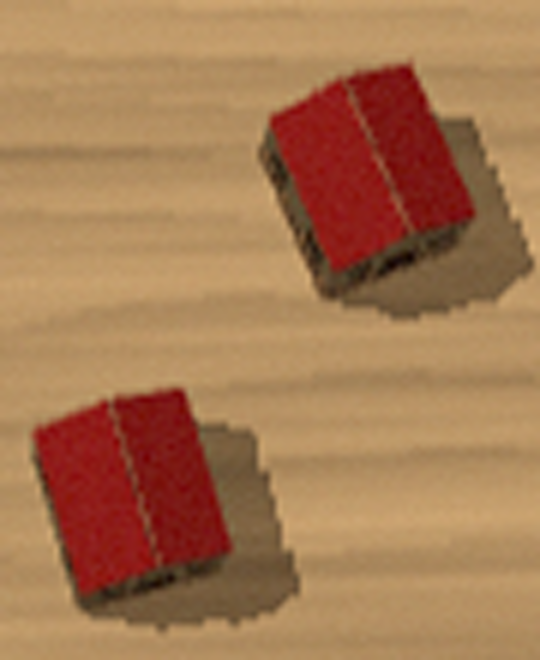

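View pics/t12j.png

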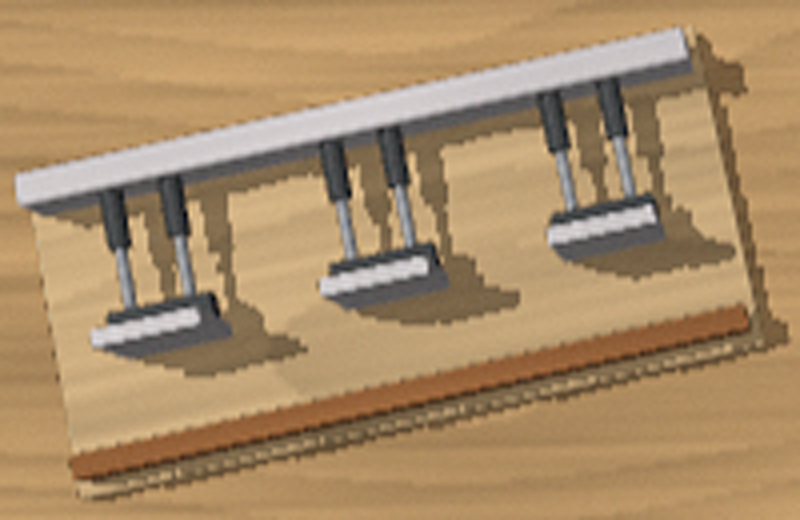

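```bash
python3 - <<'E'
from rid import *
c=cam('top')
for n,p in [('fA',[(410,233),(347,80)]),('fA-L',[(335,272),(270,118)]),('fA-R',[(474,214),(411,64)]),('fB',[(160,566),(112,402)]),('fB-L',[(80,597),(35,432)]),('fB-R',[(230,550),(182,390)])]:
    z=.06 if len(n)==2 else .043
    X,m,a,l=rid(c,p,(330,155),6,z);print(n,m[:2],a,l)
for n,p,z in [('lipin',[(747,306),(70,458)],.032),('lipout',[(750,328),(75,480)],.032),('g1',[(200,326),(93,349)],.071),('g2',[(428,275),(322,299)],.071),('g3',[(655,222),(549,247)],.071)]:
    X,m,a,l=rid(c,p,(110,185),4,z);print(n,m[:2],a-90,l,X[:,:2].tolist())
    if n=='lipin': L=X
v=L[1]-L[0];v/=np.linalg.norm(v); nrm=np.array([v[1],-v[0]]); 
for b in [(.5007,.310),(.5217,.2075),(.5426,.104)]: print('dist from lip',(np.array(b)-L[0][:2])@nrm[:2] if len(nrm)==2 else 0, (np.array(b)-L[0][:2])@v[:2])
E
```

```text
fA [ 0.6692 -0.1413] 19.328423242370526 0.052334388794347736
fA-L [ 0.6618 -0.1189] 20.046007460902615 0.05355788301696825
fA-R [ 0.6787 -0.1637] 19.557497875253613 0.052270387994708914
fB [ 0.5682 -0.0626] 14.19651912674609 0.052771318980889804
fB-L [ 0.5621 -0.0388] 13.367726172202094 0.05355230995612722
fB-R [ 0.5749 -0.0853] 14.391841355738327 0.05240040950631538
lipin [0.4953 0.199 ] 11.254212587138454 0.32031894772214675 [[0.5265727337773936, 0.0419516437185649], [0.4640585088375738, 0.3561111572622375]]
lipout [0.485  0.1971] 11.272938435030312 0.31891013645412614 [[0.5162206617967102, 0.040738750385243064], [0.4538791627696781, 0.3534961845610783]]
g1 [0.5145 0.3106] 10.800554991314115 0.048796317878337034 [[0.5190859748852423, 0.2865864830073985], [0.5099419924049174, 0.3345183953715346]]
g2 [0.5347 0.2079] 11.441080020125 0.04874938165738234 [[0.5395668335191117, 0.1839880368008815], [0.529896900035138, 0.2317687295375157]]
g3 [0.556  0.1052] 11.964482791002425 0.049171721022777407 [[0.5611112754275098, 0.08116167851580319], [0.5509177168131251, 0.12926520760792856]]
dist from lip 0.026937743905366535 0.26794342240776114
dist from lip 0.027529784212173825 0.16331599059241403
dist from lip 0.027828584993307797 0.05772730408626797
```

```bash
python3 go.py 0.568 -0.063 0.30 104
```

```text
lin [-2.135 11.669  0.805] rot [ -0.08    0.224 -23.304] t 20.2 w 0.0854 F [ 0.3 -0.3 -0.5] pos [ 0.468 -0.342  0.32 ] j [ 0.349  0.407  0.272  1.867 -0.14   0.881  2.097]
```

>>> drive_tool([
  {"linear": [-0.2, 1.2, 0], "delta_rot": [0, 0, -3], "gripper": 1},
  {"linear": [-0.5, 2.8, 0.1], "delta_rot": [0, 0, -7], "gripper": 1},
  {"linear": [-0.8, 4.5, 0.2], "delta_rot": [0, 0, -11], "gripper": 1},
  {"linear": [-1.1, 6.2, 0.3], "delta_rot": [0, 0, -15], "gripper": 1},
  {"linear": [-1.4, 7.8, 0.4], "delta_rot": [0, 0, -19], "gripper": 1},
])

```text
t: 20.7
tool_pos: [0.534, -0.1534, 0.3085]
tcp_rot: [0.001, -0.086, 0.996, -0.0]
wrist_force: [0.3, 0.5, -0.3]
gripper_width: 0.0852
```

```bash
python3 go.py 0.568 -0.063 0.30 104
```

```text
lin [-1.96   3.329  0.34 ] rot [-0.034  0.06  -4.12 ] t 20.7 w 0.0852 F [ 0.3  0.5 -0.3] pos [ 0.534 -0.153  0.309] j [ 0.09   0.381  0.144  1.926 -0.072  0.838  2.015]
```

>>> drive_tool([
  {"linear": [-0.7, 1.3, 0.2], "delta_rot": [0, 0, -2], "gripper": 1},
  {"linear": [-1.4, 2.4, 0.3], "delta_rot": [0, 0, -4], "gripper": 1},
  {"linear": [-1.9, 3.1, 0.3], "delta_rot": [0, 0, -4], "gripper": 1},
  {"linear": [-1.9, 3.1, 0.3], "delta_rot": [0, 0, -4], "gripper": 1},
  {"linear": [-1.9, 3.1, 0.3], "delta_rot": [0, 0, -4], "gripper": 1},
])

```text
t: 21.2
tool_pos: [0.567, -0.069, 0.2997]
tcp_rot: [-0.001, -0.121, 0.993, -0.0]
wrist_force: [0.3, -0.2, -0.3]
gripper_width: 0.0853
```

```bash
python3 go.py 0.568 -0.063 0.178 104;  python3 - <<'E'
from h import *
s=cam('scene');cv2.imwrite('pics/s13.png',s['color']);crop(s,230,130,390,340,3,'pics/s13c.png')
s=cam('top');cv2.imwrite('pics/t13.png',s['color'])
E
```

```text
lin [-0.105  0.225  4.868] rot [-0.02  -0.099 -0.088] t 21.2 w 0.0853 F [ 0.3 -0.2 -0.3] pos [ 0.567 -0.069  0.3  ] j [-0.035  0.414  0.105  1.895 -0.056  0.836  1.913]
```

View pics/s13c.png

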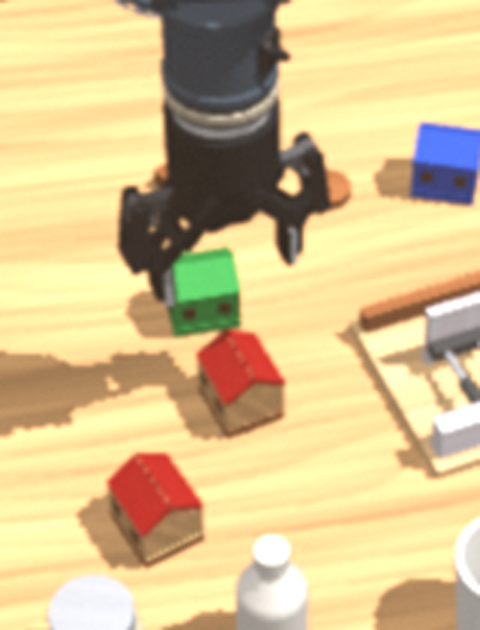

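View pics/t13.png

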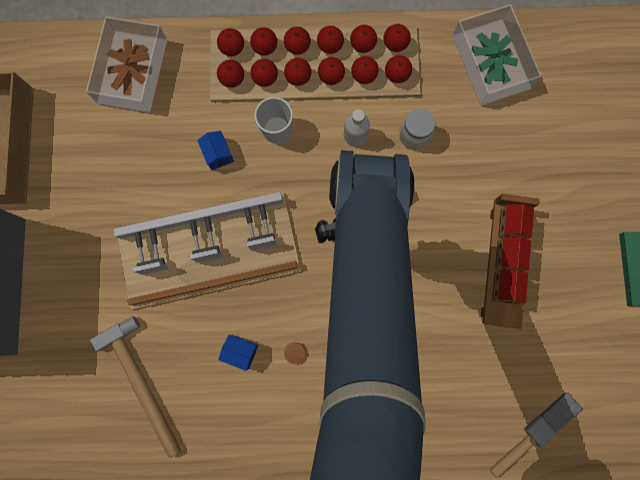

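>>> drive_tool([
  {"linear": [-0.1, 0.2, 0.7], "delta_rot": [0, -0.1, 0], "gripper": 1},
  {"linear": [-0.1, 0.22, 1.9], "delta_rot": [0, -0.1, 0], "gripper": 1},
  {"linear": [-0.1, 0.22, 3.2], "delta_rot": [0, -0.1, 0], "gripper": 1},
  {"linear": [-0.1, 0.22, 4.1], "delta_rot": [0, -0.1, 0], "gripper": 1},
  {"linear": [-0.1, 0.22, 4.6], "delta_rot": [0, -0.1, 0], "gripper": 1},
])

```text
t: 21.8
tool_pos: [0.5666, -0.0662, 0.1833]
tcp_rot: [-0.001, -0.118, 0.993, -0.001]
wrist_force: [-0.5, 0.3, 0.9]
gripper_width: 0.0857
```

```bash
python3 go.py 0.568 -0.063 0.178 104
```

```text
lin [-0.085  0.112  0.212] rot [-0.041 -0.154 -0.395] t 21.8 w 0.0857 F [-0.5  0.3  0.9] pos [ 0.567 -0.066  0.183] j [-0.022  0.583  0.084  1.961 -0.079  0.603  1.922]
```

>>> drive_tool([
  {"linear": [-0.09, 0.11, 0.15], "delta_rot": [0, -0.1, -0.4], "gripper": 1},
  {"linear": [-0.09, 0.11, 0.21], "delta_rot": [0, -0.1, -0.4], "gripper": 0.3},
  {"linear": [-0.09, 0.11, 0.21], "delta_rot": [0, -0.1, -0.4], "gripper": -0.1},
  {"linear": [-0.09, 0.11, 0.21], "delta_rot": [0, -0.1, -0.4], "gripper": -1},
  {"linear": [-0.09, 0.11, 0.21], "delta_rot": [0, -0.1, -0.4], "gripper": -1},
])

```text
t: 22.3
tool_pos: [0.5688, -0.0632, 0.1793]
tcp_rot: [0.001, -0.122, 0.993, -0.001]
wrist_force: [-0.2, -0.1, 4.7]
gripper_width: 0.0474
```

>>> drive_tool([
  {"linear": [0, 0, 0], "delta_rot": [0, 0, 0], "gripper": -1},
  {"linear": [0, 0, 0], "delta_rot": [0, 0, 0], "gripper": -1},
  {"linear": [0, 0, 0], "delta_rot": [0, 0, 0], "gripper": -1},
  {"linear": [0, 0, -0.3], "delta_rot": [0, 0, 0], "gripper": -1},
  {"linear": [0, 0, -1.2], "delta_rot": [0, 0, 0], "gripper": -1},
])

```text
t: 22.8
tool_pos: [0.5677, -0.0629, 0.208]
tcp_rot: [-0.002, -0.122, 0.993, -0.0]
wrist_force: [0.4, 0.4, -1.7]
gripper_width: 0.047
```

```bash
python3 go.py 0.568 -0.063 0.178 104;  python3 - <<'E'
from h import *
s=cam('scene');crop(s,230,130,390,340,3,'pics/s14c.png')
E
```

```text
lin [-0.016 -0.006  1.201] rot [-0.006 -0.182  0.01 ] t 22.8 w 0.047 F [ 0.4  0.4 -1.7] pos [ 0.568 -0.063  0.208] j [-0.03   0.545  0.088  1.95  -0.073  0.653  1.918]
```

View pics/s14c.png

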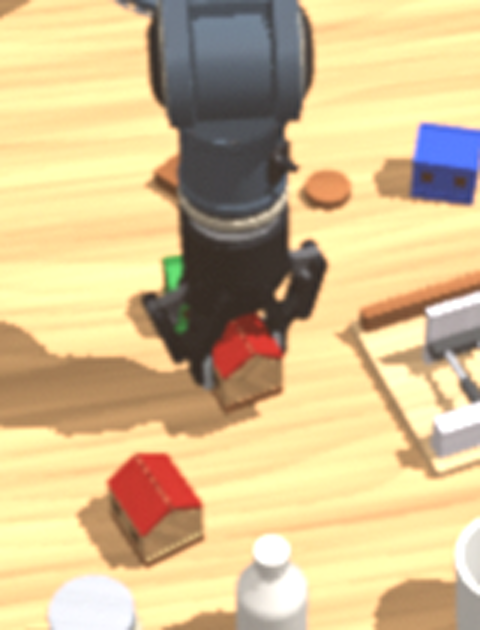

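```bash
python3 go.py 0.519 0.098 0.28 101.3
```

```text
lin [ 0.389  6.742 -2.716] rot [-0.137  0.284  2.689] t 22.85 w 0.0472 F [ 0.4 -0.4  2.2] pos [ 0.57  -0.063  0.213] j [-0.03   0.539  0.088  1.946 -0.073  0.654  1.918]
```

>>> drive_tool([
  {"linear": [0, 0.2, -1.5], "delta_rot": [0, 0.2, 0.5], "gripper": -1},
  {"linear": [0.1, 1.4, -2.7], "delta_rot": [0, 0.2, 1], "gripper": -1},
  {"linear": [0.2, 3.1, -2.7], "delta_rot": [0, 0.2, 1.8], "gripper": -1},
  {"linear": [0.3, 4.9, -2.7], "delta_rot": [0, 0.2, 2.6], "gripper": -1},
  {"linear": [0.4, 6.3, -2.7], "delta_rot": [0, 0.2, 2.6], "gripper": -1},
])

```text
t: 23.35
tool_pos: [0.5205, 0.0897, 0.2803]
tcp_rot: [0.001, -0.1, 0.995, -0.001]
wrist_force: [0.6, 0.5, -1.9]
gripper_width: 0.0473
```

```bash
python3 go.py 0.519 0.098 0.28 101.3
```

```text
lin [-0.009  0.337  0.01 ] rot [-0.079  0.151  0.166] t 23.35 w 0.0473 F [ 0.6  0.5 -1.9] pos [0.52 0.09 0.28] j [-0.32   0.38   0.085  2.009 -0.044  0.752  1.563]
```

>>> drive_tool([
  {"linear": [0, 0.3, 0.2], "delta_rot": [0, 0.1, 0.2], "gripper": -1},
  {"linear": [0, 0.3, 0.8], "delta_rot": [0, 0.1, 0.2], "gripper": -1},
  {"linear": [0, 0.3, 1.4], "delta_rot": [0, 0.1, 0.2], "gripper": -1},
  {"linear": [0, 0.3, 1.8], "delta_rot": [0, 0.1, 0.2], "gripper": -1},
  {"linear": [0, 0.3, 2], "delta_rot": [0, 0.1, 0.2], "gripper": -1},
])

```text
t: 23.85
tool_pos: [0.519, 0.0964, 0.2293]
tcp_rot: [-0.0, -0.098, 0.995, -0.001]
wrist_force: [-0.5, 0.5, -0.8]
gripper_width: 0.0473
```

```bash
python3 go.py 0.5189 0.0980 0.216 101.3; python3 - <<'E'
from h import *
s=cam('scene');crop(s,320,130,480,300,4,'pics/s15c.png')
E
```

```text
lin [-0.01   0.066  0.532] rot [-0.104 -0.034 -0.083] t 23.85 w 0.0473 F [-0.5  0.5 -0.8] pos [0.519 0.096 0.229] j [-0.325  0.459  0.077  2.041 -0.053  0.645  1.553]
```

View pics/s15c.png

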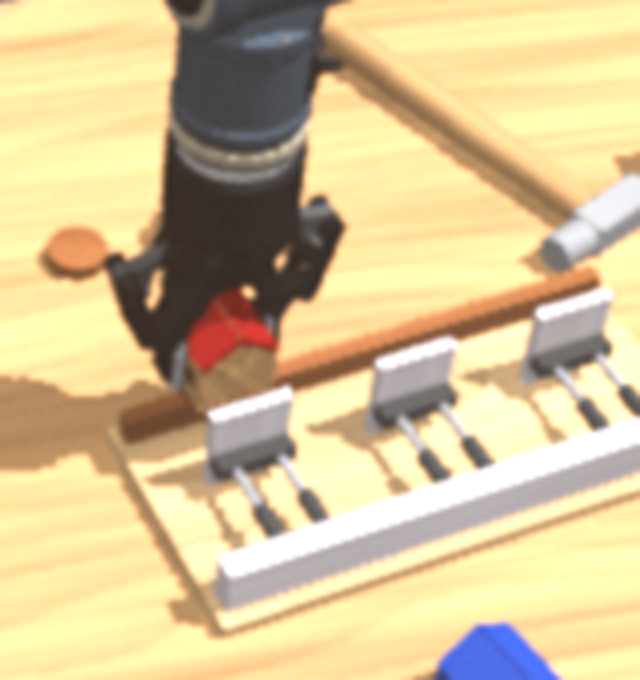

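>>> drive_tool([
  {"linear": [0, 0.07, 0.25], "delta_rot": [0, 0, 0], "gripper": -1},
  {"linear": [0, 0.07, 0.5], "delta_rot": [0, 0, 0], "gripper": -1},
  {"linear": [0, 0.07, 0.5], "delta_rot": [0, 0, 0], "gripper": -1},
  {"linear": [0, 0.07, 0.5], "delta_rot": [0, 0, 0], "gripper": -1},
  {"linear": [-0.2, 0.07, 0.5], "delta_rot": [0, 0, 0], "gripper": -1},
])

```text
t: 24.4
tool_pos: [0.5233, 0.099, 0.2167]
tcp_rot: [-0.001, -0.098, 0.995, -0.001]
wrist_force: [-0.3, 0.3, -0.6]
gripper_width: 0.0474
```

```bash
python3 go.py 0.5508 0.1046 0.216 101.3
```

```text
lin [-1.123  0.005  0.026] rot [-0.1   -0.08  -0.079] t 24.4 w 0.0474 F [-0.3  0.3 -0.6] pos [0.523 0.099 0.217] j [-0.325  0.485  0.074  2.036 -0.056  0.624  1.553]
```

>>> drive_tool([
  {"linear": [-0.3, 0, 0], "delta_rot": [0, 0, 0], "gripper": -1},
  {"linear": [-0.6, 0, 0], "delta_rot": [0, 0, 0], "gripper": -1},
  {"linear": [-0.9, 0, 0], "delta_rot": [0, 0, 0], "gripper": -1},
  {"linear": [-1.12, 0, 0], "delta_rot": [0, 0, 0], "gripper": -1},
  {"linear": [-1.12, 0, 0], "delta_rot": [0, 0, 0], "gripper": -1},
], squeeze=90)

```text
t: 24.9
tool_pos: [0.5498, 0.1042, 0.216]
tcp_rot: [-0.004, -0.098, 0.995, -0.001]
wrist_force: [-6.9, -1.6, 2.9]
gripper_width: 0.0472
```

```bash
python3 go.py 0.5508 0.1046 0.191 101.3; python3 - <<'E'
from h import *
s=cam('scene');crop(s,320,130,480,300,4,'pics/s16c.png')
E
```

```text
lin [-0.052  0.011  0.998] rot [-0.108 -0.457 -0.1  ] t 24.9 w 0.0472 F [-6.9 -1.6  2.9] pos [0.55  0.104 0.216] j [-0.321  0.519  0.075  1.972 -0.058  0.661  1.557]
```

View pics/s16c.png

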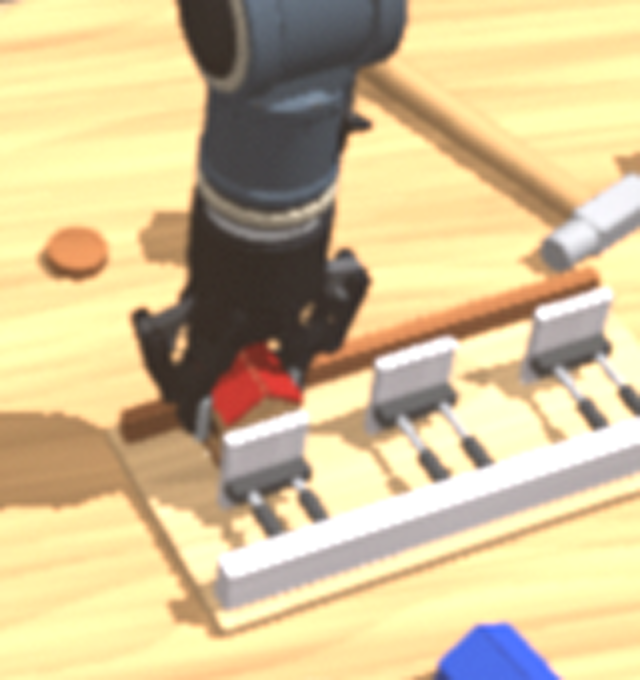

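>>> drive_tool([
  {"linear": [-0.08, 0, 0.1], "delta_rot": [0, -0.4, 0], "gripper": -1},
  {"linear": [-0.08, 0, 0.4], "delta_rot": [0, -0.4, 0], "gripper": -1},
  {"linear": [-0.08, 0, 0.7], "delta_rot": [0, -0.4, 0], "gripper": -1},
  {"linear": [-0.08, 0, 0.95], "delta_rot": [0, -0.4, 0], "gripper": -1},
  {"linear": [-0.08, 0, 0.98], "delta_rot": [0, -0.4, 0], "gripper": -1},
])

```text
t: 25.45
tool_pos: [0.5496, 0.1038, 0.1913]
tcp_rot: [-0.005, -0.097, 0.995, -0.002]
wrist_force: [-10.0, -2.6, 14.7]
gripper_width: 0.0476
```

```bash
python3 go.py 0.5434 0.1035 0.1905 101.3
```

```text
lin [0.245 0.037 0.033] rot [-0.124 -0.543 -0.128] t 25.45 w 0.0476 F [-10.   -2.6  14.7] pos [0.55  0.104 0.191] j [-0.316  0.559  0.07   1.982 -0.062  0.613  1.56 ]
```

>>> drive_tool([
  {"linear": [0, 0, -0.02], "delta_rot": [0, -0.5, -0.1], "gripper": -1},
  {"linear": [0.1, 0.02, -0.02], "delta_rot": [0, -0.5, -0.1], "gripper": -1},
  {"linear": [0.18, 0.02, -0.02], "delta_rot": [0, -0.5, -0.1], "gripper": -1},
  {"linear": [0.22, 0.02, -0.02], "delta_rot": [0, -0.5, -0.1], "gripper": -1},
  {"linear": [0.22, 0.02, -0.02], "delta_rot": [0, -0.5, -0.1], "gripper": -1},
])

```text
t: 25.95
tool_pos: [0.5439, 0.1027, 0.1914]
tcp_rot: [-0.001, -0.098, 0.995, -0.001]
wrist_force: [-3.4, -2.3, -3.0]
gripper_width: 0.0471
```

```bash
python3 go.py 0.5434 0.1035 0.1905 101.3; python3 - <<'E'
from h import *
s=cam('scene');crop(s,320,130,480,300,4,'pics/s17c.png')
E
```

```text
lin [0.012 0.035 0.036] rot [-0.153 -0.15  -0.072] t 25.95 w 0.0471 F [-3.4 -2.3 -3. ] pos [0.544 0.103 0.191] j [-0.318  0.551  0.071  1.998 -0.061  0.598  1.56 ]
```

View pics/s17c.png

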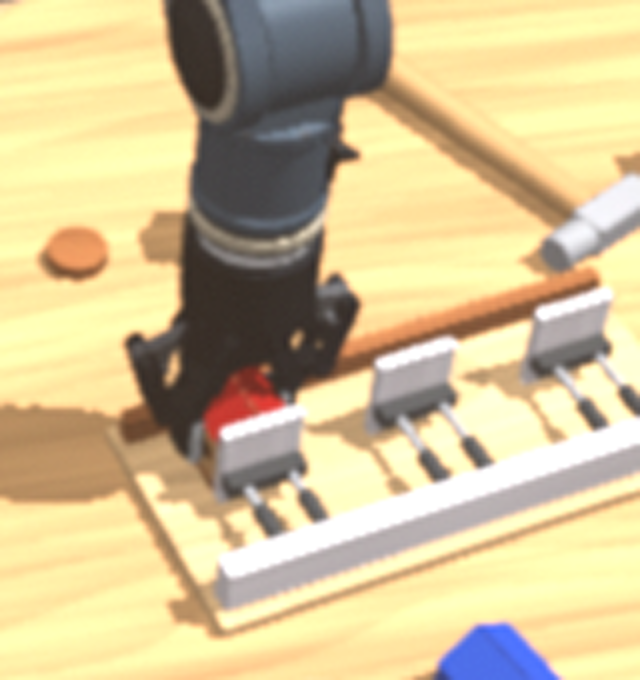

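Seated between lip and gate 3 (gate top at crop (260,420)). Release.

>>> drive_tool([
  {"linear": [0, 0, 0.02], "delta_rot": [0, 0, 0], "gripper": -0.5},
  {"linear": [0, 0, 0.02], "delta_rot": [0, 0, 0], "gripper": 0.3},
  {"linear": [0, 0, 0], "delta_rot": [0, 0, 0], "gripper": 1},
  {"linear": [0, 0, 0], "delta_rot": [0, 0, 0], "gripper": 1},
  {"linear": [0, 0, 0], "delta_rot": [0, 0, 0], "gripper": 1},
], squeeze=70)

```text
t: 26.5
tool_pos: [0.5444, 0.1031, 0.1917]
tcp_rot: [-0.0, -0.098, 0.995, -0.001]
wrist_force: [-1.4, -0.0, 0.8]
gripper_width: 0.0856
```

>>> drive_tool([
  {"linear": [0, 0, 0], "delta_rot": [0, 0, 0], "gripper": 1},
  {"linear": [0, 0, -0.6], "delta_rot": [0, 0, 0], "gripper": 1},
  {"linear": [0, 0, -1.8], "delta_rot": [0, 0, 0], "gripper": 1},
  {"linear": [0, 0, -3.4], "delta_rot": [0, 0, 0], "gripper": 1},
  {"linear": [0, -1, -5], "delta_rot": [0, 0, 0], "gripper": 1},
])

```text
t: 27.0
tool_pos: [0.5487, 0.0822, 0.3178]
tcp_rot: [-0.001, -0.101, 0.995, -0.0]
wrist_force: [1.0, 0.0, 0.7]
gripper_width: 0.0851
```

```bash
python3 go.py 0.63 -0.12 0.33 109.5; python3 - <<'E'
from h import *
s=cam('scene');crop(s,240,130,480,350,3,'pics/s18c.png')
E
```

```text
lin [-1.551 -8.577 -0.489] rot [-0.01  -0.091 -7.864] t 27.0 w 0.0851 F [1.  0.  0.7] pos [0.549 0.082 0.318] j [-0.299  0.368  0.093  1.917 -0.044  0.86   1.591]
```

View pics/s18c.png

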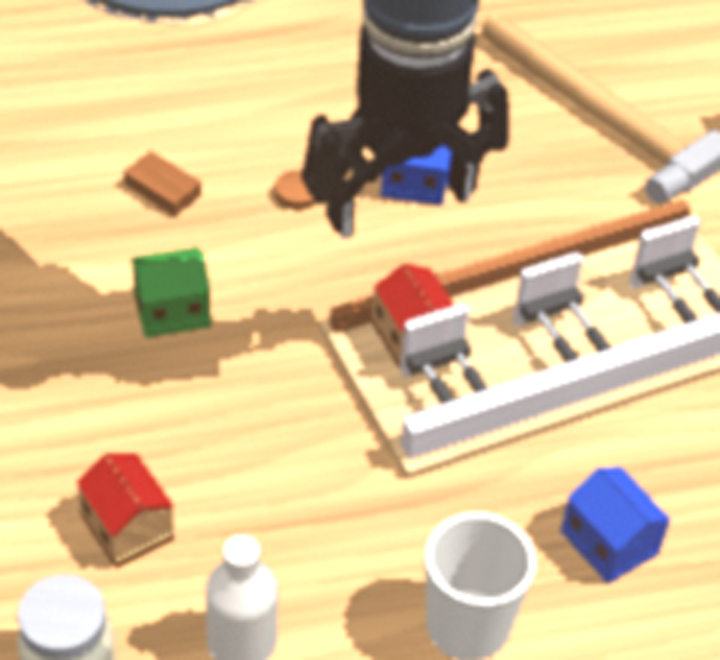

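```bash
python3 go.py 0.669 -0.1413 0.31 109.6
```

```text
lin [-2.911 -9.403  0.676] rot [-0.319  0.628 -8.491] t 27.05 w 0.0855 F [ 2.  -4.4  3.2] pos [0.552 0.075 0.325] j [-0.293  0.36   0.102  1.91  -0.041  0.863  1.593]
```

>>> drive_tool([
  {"linear": [-0.5, -1.6, 0.1], "delta_rot": [-0.3, 0.4, -2], "gripper": 1},
  {"linear": [-1, -3.3, 0.2], "delta_rot": [-0.3, 0.6, -4], "gripper": 1},
  {"linear": [-1.5, -5, 0.4], "delta_rot": [-0.3, 0.6, -6], "gripper": 1},
  {"linear": [-2, -6.7, 0.5], "delta_rot": [-0.3, 0.6, -8], "gripper": 1},
  {"linear": [-2.5, -8.3, 0.6], "delta_rot": [-0.3, 0.6, -8.5], "gripper": 1},
])

```text
t: 27.55
tool_pos: [0.6542, -0.1184, 0.3113]
tcp_rot: [0.0, -0.17, 0.985, -0.0]
wrist_force: [0.5, 0.9, 0.0]
gripper_width: 0.0857
```

```bash
python3 go.py 0.669 -0.1413 0.30 109.6
```

```text
lin [-0.251 -1.062  0.454] rot [-0.046  0.038  0.007] t 27.55 w 0.0857 F [0.5 0.9 0. ] pos [ 0.654 -0.118  0.311] j [ 0.038  0.536  0.111  1.658 -0.069  0.95   2.086]
```

>>> drive_tool([
  {"linear": [-0.25, -1, 0.2], "delta_rot": [0, 0, 0], "gripper": 1},
  {"linear": [-0.25, -1.06, 0.4], "delta_rot": [0, 0, 0], "gripper": 1},
  {"linear": [-0.25, -1.06, 0.4], "delta_rot": [0, 0, 0], "gripper": 1},
  {"linear": [-0.25, -1.06, 0.6], "delta_rot": [0, 0, 0], "gripper": 1},
  {"linear": [-0.25, -1.06, 1], "delta_rot": [0, 0, 0], "gripper": 1},
])

```text
t: 28.05
tool_pos: [0.6691, -0.1395, 0.2869]
tcp_rot: [0.001, -0.171, 0.985, -0.0]
wrist_force: [-0.2, -0.4, 0.7]
gripper_width: 0.0854
```

```bash
python3 go.py 0.669 -0.1413 0.178 109.6; python3 - <<'E'
from h import *
s=cam('scene');crop(s,210,180,370,370,4,'pics/s19c.png')
E
```

```text
lin [ 0.041 -0.064  4.357] rot [-0.045  0.157  0.144] t 28.05 w 0.0854 F [-0.2 -0.4  0.7] pos [ 0.669 -0.139  0.287] j [ 0.069  0.589  0.109  1.628 -0.077  0.925  2.122]
```

View pics/s19c.png

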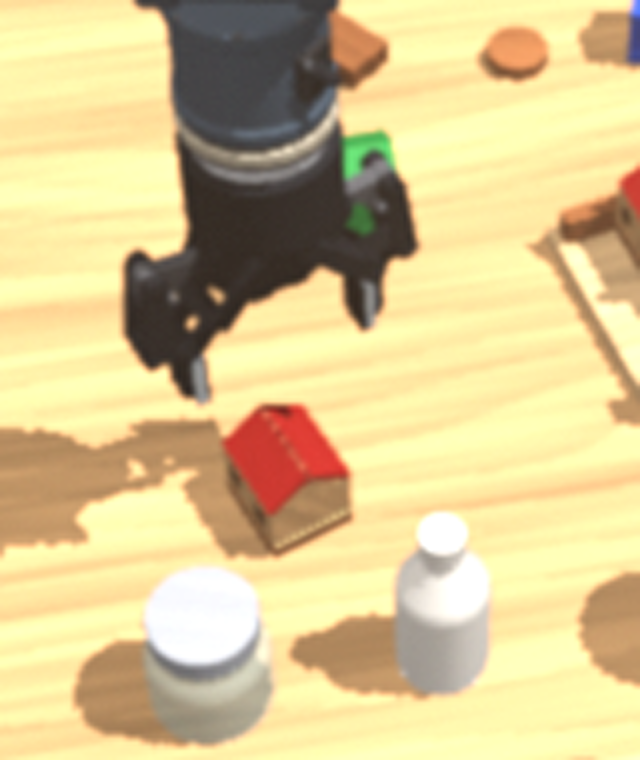

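>>> drive_tool([
  {"linear": [0.04, -0.06, 0.9], "delta_rot": [0, 0.1, 0.1], "gripper": 1},
  {"linear": [0.04, -0.06, 2], "delta_rot": [0, 0.1, 0.1], "gripper": 1},
  {"linear": [0.04, -0.06, 3.1], "delta_rot": [0, 0.1, 0.1], "gripper": 1},
  {"linear": [0.04, -0.06, 3.9], "delta_rot": [0, 0.1, 0.1], "gripper": 1},
  {"linear": [0.04, -0.06, 4.2], "delta_rot": [0, 0.1, 0.1], "gripper": 1},
])

```text
t: 28.6
tool_pos: [0.6665, -0.1398, 0.1767]
tcp_rot: [-0.004, -0.171, 0.985, 0.001]
wrist_force: [-0.0, 0.6, -0.2]
gripper_width: 0.0854
```

```bash
python3 go.py 0.669 -0.1413 0.178 109.6; python3 - <<'E'
from h import *
s=cam('scene');crop(s,210,180,370,370,4,'pics/s20c.png')
E
```

```text
lin [-0.072 -0.091 -0.051] rot [ 0.213 -0.391  0.121] t 28.6 w 0.0854 F [-0.   0.6 -0.2] pos [ 0.667 -0.14   0.177] j [ 0.082  0.722  0.093  1.684 -0.09   0.747  2.133]
```

View pics/s20c.png

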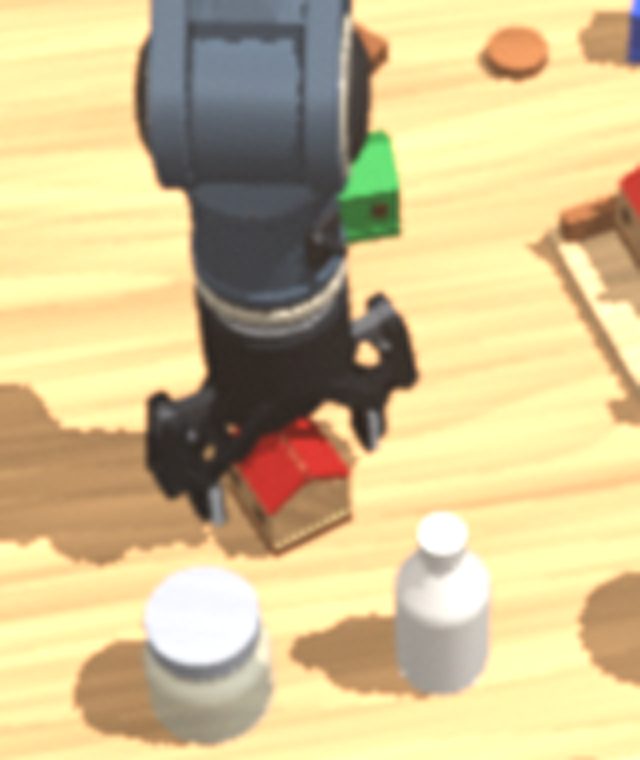

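Straddling the house as planned. Correct slightly and close.

>>> drive_tool([
  {"linear": [-0.07, -0.09, -0.05], "delta_rot": [0.2, -0.4, 0.1], "gripper": 1},
  {"linear": [-0.07, -0.09, -0.05], "delta_rot": [0.2, -0.4, 0.1], "gripper": 0.3},
  {"linear": [-0.07, -0.09, -0.05], "delta_rot": [0.2, -0.4, 0.1], "gripper": -0.1},
  {"linear": [-0.07, -0.09, -0.05], "delta_rot": [0.2, -0.4, 0.1], "gripper": -1},
  {"linear": [-0.07, -0.09, -0.05], "delta_rot": [0.2, -0.4, 0.1], "gripper": -1},
])

```text
t: 29.15
tool_pos: [0.6697, -0.1416, 0.1794]
tcp_rot: [0.001, -0.17, 0.985, -0.0]
wrist_force: [-0.7, 0.3, 3.9]
gripper_width: 0.0469
```

>>> drive_tool([
  {"linear": [0, 0, 0], "delta_rot": [0, 0, 0], "gripper": -1},
  {"linear": [0, 0, 0], "delta_rot": [0, 0, 0], "gripper": -1},
  {"linear": [0, 0, -0.3], "delta_rot": [0, 0, 0], "gripper": -1},
  {"linear": [0, 0, -1.2], "delta_rot": [0, 0, 0], "gripper": -1},
  {"linear": [0, 0, -2.6], "delta_rot": [0, 0, 0], "gripper": -1},
])

```text
t: 29.65
tool_pos: [0.6683, -0.1413, 0.2426]
tcp_rot: [-0.002, -0.17, 0.985, 0.001]
wrist_force: [0.8, 0.2, -1.3]
gripper_width: 0.0474
```

```bash
python3 go.py 0.498 0.201 0.29 101.3; python3 - <<'E'
from h import *
s=cam('scene');crop(s,210,180,370,370,4,'pics/s21c.png')
E
```

```text
lin [ 1.828 15.188 -1.866] rot [ 0.087 -0.167  8.309] t 29.65 w 0.0474 F [ 0.8  0.2 -1.3] pos [ 0.668 -0.141  0.243] j [ 0.076  0.641  0.104  1.654 -0.083  0.854  2.127]
```

View pics/s21c.png

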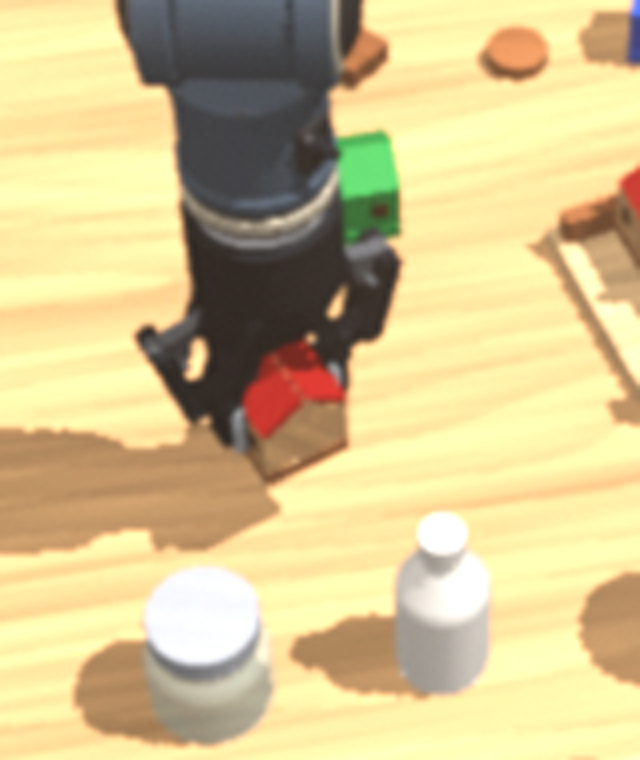

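>>> drive_tool([
  {"linear": [0.1, 0.6, -1.6], "delta_rot": [0, 0, 1], "gripper": -1},
  {"linear": [0.3, 2.3, -2.6], "delta_rot": [0, 0, 2], "gripper": -1},
  {"linear": [0.5, 4.1, -2.6], "delta_rot": [0, 0, 3], "gripper": -1},
  {"linear": [0.7, 5.9, -2.6], "delta_rot": [0, 0, 4], "gripper": -1},
  {"linear": [0.9, 7.7, -2.6], "delta_rot": [0, 0, 5], "gripper": -1},
])

```text
t: 30.2
tool_pos: [0.5834, 0.0332, 0.3152]
tcp_rot: [0.005, -0.126, 0.992, -0.001]
wrist_force: [1.2, -0.3, -1.3]
gripper_width: 0.0473
```

```bash
python3 go.py 0.498 0.201 0.31 101.3
```

```text
lin [1.626 7.355 0.165] rot [-0.192  0.575  3.227] t 30.2 w 0.0473 F [ 1.2 -0.3 -1.3] pos [0.583 0.033 0.315] j [-0.215  0.412  0.111  1.856 -0.056  0.867  1.747]
```

>>> drive_tool([
  {"linear": [0.4, 1.7, 0], "delta_rot": [-0.1, 0.5, 1], "gripper": -1},
  {"linear": [0.8, 3.5, 0.1], "delta_rot": [-0.1, 0.5, 2], "gripper": -1},
  {"linear": [1.2, 5.2, 0.1], "delta_rot": [-0.1, 0.5, 3.2], "gripper": -1},
  {"linear": [1.5, 6.5, 0.1], "delta_rot": [-0.1, 0.5, 3.2], "gripper": -1},
  {"linear": [1.6, 7, 0.1], "delta_rot": [-0.1, 0.5, 3.2], "gripper": -1},
])

```text
t: 30.7
tool_pos: [0.4987, 0.1962, 0.3118]
tcp_rot: [0.0, -0.102, 0.995, 0.0]
wrist_force: [0.8, 0.1, -1.9]
gripper_width: 0.0471
```

```bash
python3 go.py 0.498 0.201 0.31 101.3
```

```text
lin [-0.013  0.193  0.07 ] rot [0.006 0.033 0.375] t 30.7 w 0.0471 F [ 0.8  0.1 -1.9] pos [0.499 0.196 0.312] j [-0.511  0.347  0.071  1.965 -0.032  0.83   1.352]
```

>>> drive_tool([
  {"linear": [0, 0.15, 0.5], "delta_rot": [0, 0, 0.3], "gripper": -1},
  {"linear": [0, 0.15, 1.4], "delta_rot": [0, 0, 0.3], "gripper": -1},
  {"linear": [0, 0.15, 2.3], "delta_rot": [0, 0, 0.3], "gripper": -1},
  {"linear": [0, 0.15, 3], "delta_rot": [0, 0, 0.3], "gripper": -1},
  {"linear": [0, 0.15, 3.3], "delta_rot": [0, 0, 0.3], "gripper": -1},
])

```text
t: 31.2
tool_pos: [0.498, 0.1979, 0.2269]
tcp_rot: [-0.001, -0.098, 0.995, -0.001]
wrist_force: [0.2, -0.7, -1.5]
gripper_width: 0.047
```

```bash
python3 go.py 0.498 0.201 0.2165 101.3; python3 - <<'E'
from h import *
s=cam('scene');crop(s,340,110,500,280,4,'pics/s22c.png')
E
```

```text
lin [-0.024  0.125  0.414] rot [-0.112 -0.167 -0.089] t 31.2 w 0.047 F [ 0.2 -0.7 -1.5] pos [0.498 0.198 0.227] j [-0.506  0.473  0.062  2.022 -0.044  0.651  1.351]
```

View pics/s22c.png

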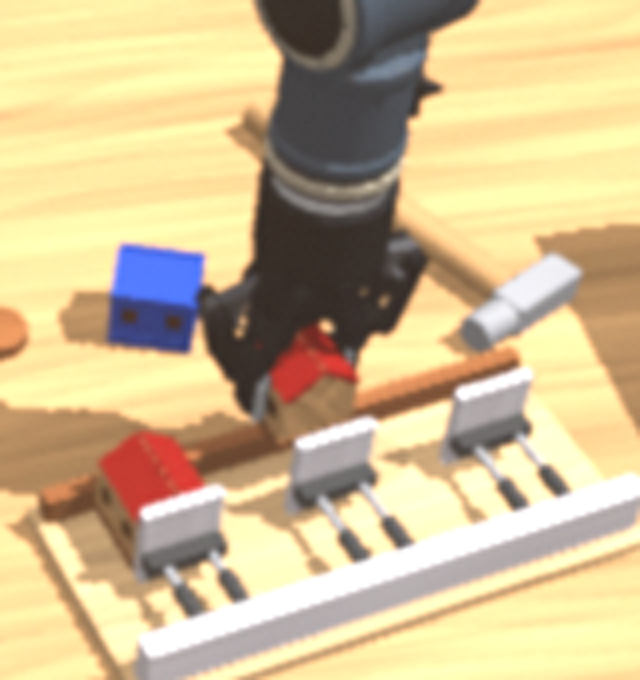

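>>> drive_tool([
  {"linear": [0, 0.12, 0.2], "delta_rot": [0, -0.1, 0], "gripper": -1},
  {"linear": [0, 0.12, 0.4], "delta_rot": [0, -0.1, 0], "gripper": -1},
  {"linear": [0, 0.12, 0.4], "delta_rot": [0, -0.1, 0], "gripper": -1},
  {"linear": [0, 0.12, 0.4], "delta_rot": [0, -0.1, 0], "gripper": -1},
  {"linear": [-0.2, 0.12, 0.4], "delta_rot": [0, -0.1, 0], "gripper": -1},
], squeeze=90)

```text
t: 31.75
tool_pos: [0.502, 0.202, 0.217]
tcp_rot: [-0.001, -0.098, 0.995, -0.001]
wrist_force: [0.6, 0.3, -2.0]
gripper_width: 0.0471
```

```bash
python3 go.py 0.5298 0.2076 0.2165 101.3
```

```text
lin [-1.132  0.002  0.019] rot [-0.1   -0.087 -0.052] t 31.75 w 0.0471 F [ 0.6  0.3 -2. ] pos [0.502 0.202 0.217] j [-0.508  0.495  0.06   2.015 -0.046  0.635  1.349]
```

>>> drive_tool([
  {"linear": [-0.3, 0, 0], "delta_rot": [0, 0, 0], "gripper": -1},
  {"linear": [-0.6, 0, 0], "delta_rot": [0, 0, 0], "gripper": -1},
  {"linear": [-0.9, 0, 0], "delta_rot": [0, -0.2, 0], "gripper": -1},
  {"linear": [-1.16, 0, 0], "delta_rot": [0, -0.3, 0], "gripper": -1},
  {"linear": [-1.16, 0, 0], "delta_rot": [0, -0.3, 0], "gripper": -1},
])

```text
t: 32.25
tool_pos: [0.5295, 0.2074, 0.2162]
tcp_rot: [-0.001, -0.098, 0.995, -0.001]
wrist_force: [-8.2, -2.6, 2.6]
gripper_width: 0.0465
```

```bash
python3 go.py 0.5298 0.2076 0.1912 101.3; python3 - <<'E'
from h import *
s=cam('scene');crop(s,340,110,500,280,4,'pics/s23c.png')
E
```

```text
lin [-0.018  0.007  0.999] rot [-0.143 -0.18  -0.09 ] t 32.25 w 0.0465 F [-8.2 -2.6  2.6] pos [0.529 0.207 0.216] j [-0.495  0.529  0.062  1.951 -0.048  0.667  1.362]
```

View pics/s23c.png

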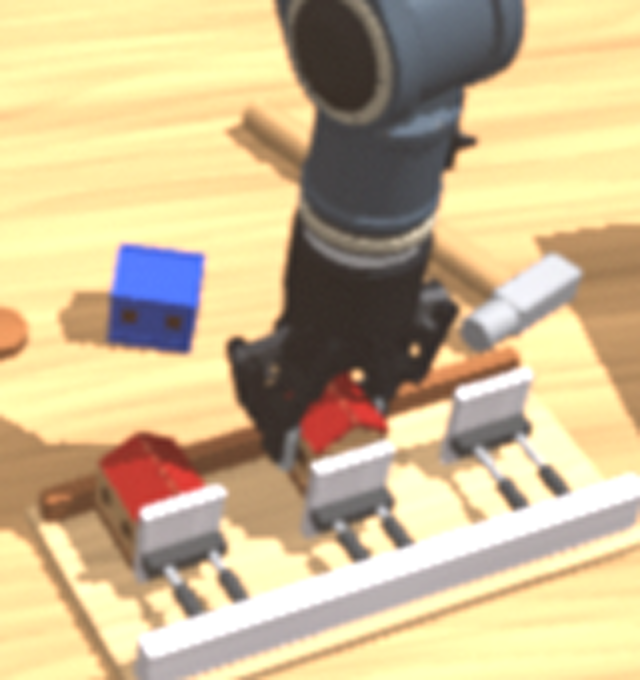

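>>> drive_tool([
  {"linear": [-0.05, 0, 0.1], "delta_rot": [0, -0.3, 0], "gripper": -1},
  {"linear": [-0.05, 0, 0.4], "delta_rot": [0, -0.3, 0], "gripper": -1},
  {"linear": [-0.05, 0, 0.7], "delta_rot": [0, -0.3, 0], "gripper": -1},
  {"linear": [-0.05, 0, 0.93], "delta_rot": [0, -0.3, 0], "gripper": -1},
  {"linear": [-0.05, 0, 0.96], "delta_rot": [0, -0.3, 0], "gripper": -1},
])

```text
t: 32.8
tool_pos: [0.5286, 0.2069, 0.1915]
tcp_rot: [-0.003, -0.097, 0.995, -0.002]
wrist_force: [-9.8, -4.1, 10.4]
gripper_width: 0.047
```

```bash
python3 go.py 0.5223 0.2063 0.1912 101.3
```

```text
lin [0.25  0.027 0.015] rot [-0.217 -0.368 -0.113] t 32.8 w 0.047 F [-9.8 -4.1 10.4] pos [0.529 0.207 0.192] j [-0.492  0.567  0.058  1.962 -0.05   0.621  1.364]
```

>>> drive_tool([
  {"linear": [0, 0, -0.01], "delta_rot": [0, -0.4, -0.1], "gripper": -1},
  {"linear": [0.1, 0.02, -0.01], "delta_rot": [0, -0.4, -0.1], "gripper": -1},
  {"linear": [0.18, 0.02, -0.01], "delta_rot": [0, -0.4, -0.1], "gripper": -1},
  {"linear": [0.22, 0.02, -0.01], "delta_rot": [0, -0.4, -0.1], "gripper": -1},
  {"linear": [0.22, 0.02, -0.01], "delta_rot": [0, -0.4, -0.1], "gripper": -1},
])

```text
t: 33.3
tool_pos: [0.523, 0.2059, 0.1915]
tcp_rot: [-0.0, -0.098, 0.995, -0.002]
wrist_force: [-3.3, -2.3, -2.0]
gripper_width: 0.0471
```

```bash
python3 go.py 0.5223 0.2063 0.1912 101.3; python3 - <<'E'
from h import *
s=cam('scene');crop(s,340,110,500,280,4,'pics/s24c.png')
E
```

```text
lin [0.022 0.022 0.013] rot [-0.247 -0.028 -0.05 ] t 33.3 w 0.0471 F [-3.3 -2.3 -2. ] pos [0.523 0.206 0.192] j [-0.496  0.56   0.059  1.977 -0.048  0.607  1.36 ]
```

View pics/s24c.png

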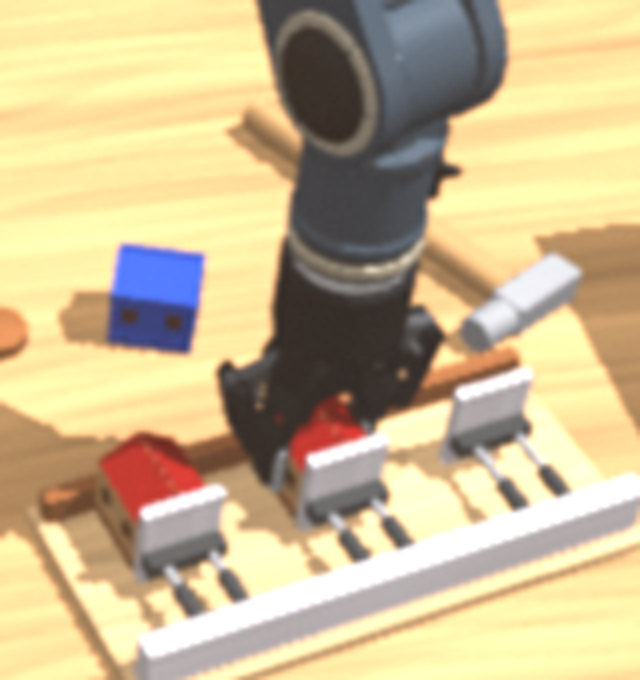

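>>> drive_tool([
  {"linear": [0.02, 0, 0.02], "delta_rot": [0, 0, 0], "gripper": -0.5},
  {"linear": [0.02, 0, 0.02], "delta_rot": [0, 0, 0], "gripper": 0.3},
  {"linear": [0, 0, 0], "delta_rot": [0, 0, 0], "gripper": 1},
  {"linear": [0, 0, 0], "delta_rot": [0, 0, 0], "gripper": 1},
  {"linear": [0, 0, 0], "delta_rot": [0, 0, 0], "gripper": 1},
], squeeze=70)

```text
t: 33.85
tool_pos: [0.5234, 0.2062, 0.1918]
tcp_rot: [0.001, -0.098, 0.995, -0.002]
wrist_force: [-0.6, 0.9, -0.6]
gripper_width: 0.085
```

>>> drive_tool([
  {"linear": [0, 0, 0], "delta_rot": [0, 0, 0], "gripper": 1},
  {"linear": [0, 0, -0.6], "delta_rot": [0, 0, 0], "gripper": 1},
  {"linear": [0, 0, -1.8], "delta_rot": [0, 0, 0], "gripper": 1},
  {"linear": [0, 0, -3.4], "delta_rot": [0, 0, 0], "gripper": 1},
  {"linear": [0, 0, -5], "delta_rot": [0, 0, 0], "gripper": 1},
])

```text
t: 34.35
tool_pos: [0.523, 0.2066, 0.319]
tcp_rot: [0.001, -0.098, 0.995, -0.002]
wrist_force: [1.6, 0.7, 0.6]
gripper_width: 0.0854
```

```bash
python3 go.py 0.40 0.40 0.36 101.3
```

```text
lin [ 3.311  8.544 -1.678] rot [-0.227  0.069 -0.023] t 34.35 w 0.0854 F [1.6 0.7 0.6] pos [0.523 0.207 0.319] j [-0.513  0.377  0.078  1.899 -0.032  0.867  1.347]
```

>>> drive_tool([
  {"linear": [0.2, -1.4, -1], "delta_rot": [0, 0, 0], "gripper": 1},
  {"linear": [0.6, -3.2, -1.5], "delta_rot": [0, 0, 0], "gripper": 1},
  {"linear": [0.9, -5, -1.6], "delta_rot": [0, 0, 0], "gripper": 1},
  {"linear": [1.2, -6.8, -1.6], "delta_rot": [0, 0, 0], "gripper": 1},
  {"linear": [1.5, -8.6, -1.6], "delta_rot": [0, 0, 0], "gripper": 1},
])

```text
t: 34.85
tool_pos: [0.5278, -0.0133, 0.3615]
tcp_rot: [0.002, -0.098, 0.995, -0.002]
wrist_force: [0.2, 0.6, -0.0]
gripper_width: 0.0857
```

>>> drive_tool([
  {"linear": [0.2, -1.5, 0], "delta_rot": [0, 0, 0], "gripper": 1},
  {"linear": [0.2, -2.5, 0], "delta_rot": [0, 0, 0], "gripper": 1},
  {"linear": [0.2, -3, 0], "delta_rot": [0, 0, 0], "gripper": 1},
  {"linear": [0.2, -3, 0], "delta_rot": [0, 0, 0], "gripper": 1},
  {"linear": [0.2, -3, 0], "delta_rot": [0, 0, 0], "gripper": 1},
])

```text
t: 35.35
tool_pos: [0.5376, -0.0863, 0.362]
tcp_rot: [0.002, -0.099, 0.995, -0.001]
wrist_force: [-0.1, -0.1, 0.3]
gripper_width: 0.085
```

```bash
python3 - <<'E'
from h import *
s=cam('scene');cv2.imwrite('pics/s25.png',s['color']);
s=cam('top');cv2.imwrite('pics/t25.png',s['color']);crop(s,110,185,310,315,4,'pics/t25j.png');crop(s,470,180,550,340,4,'pics/t25s.png')
E
```

```text
(no output)
```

View pics/t25.png

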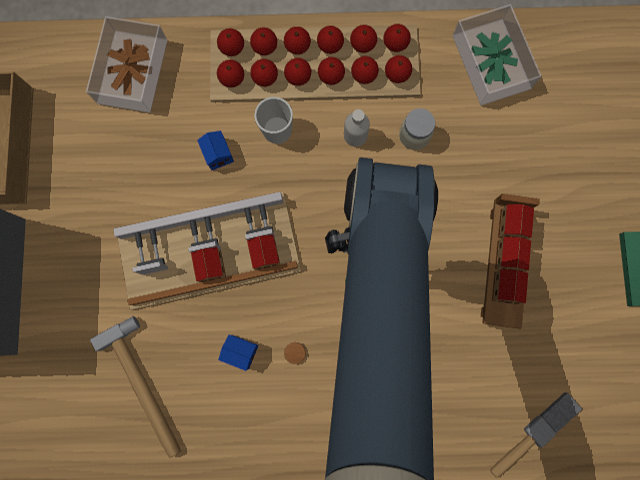

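View pics/t25j.png

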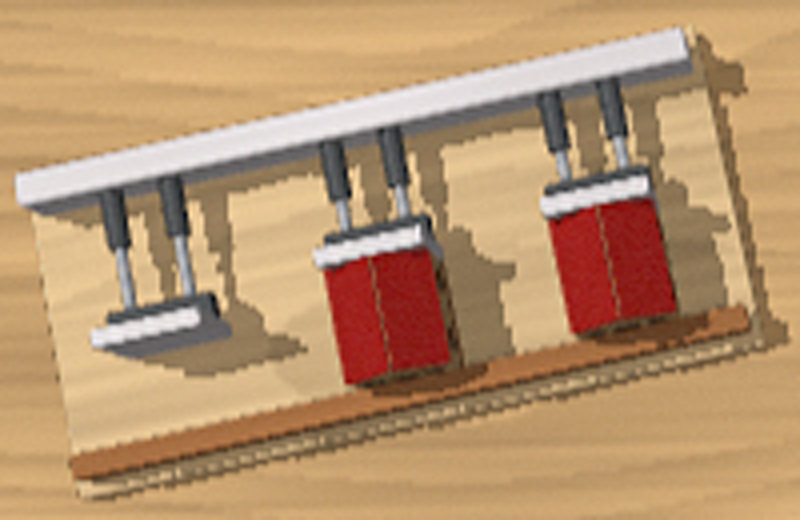

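View pics/t25s.png

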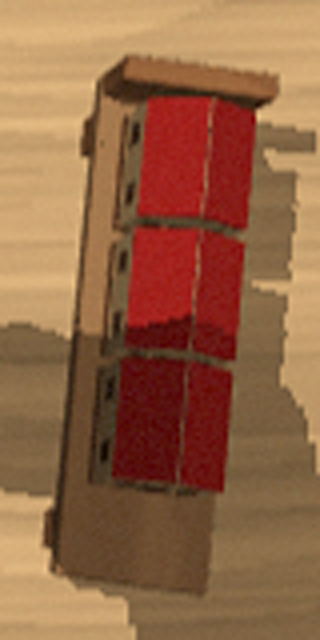

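View pics/s25.png

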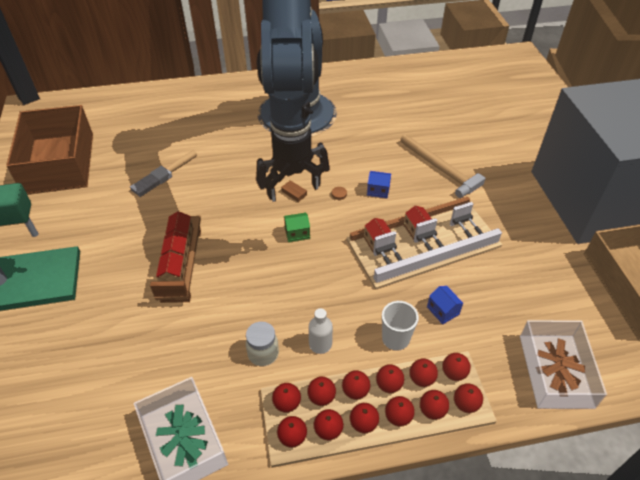

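```bash
python3 - <<'E'
from rid import *
c=cam('top')
def rel(m,o,a):
    a=np.radians(a);d=m[:2]-np.array(o);return np.round([d@[np.cos(a),np.sin(a)],d@[-np.sin(a),np.cos(a)]],4)
for n,p in [('d1',[(205,221),(213,98)]),('d2',[(193,353),(201,232)]),('d3',[(177,491),(187,362)])]:
    X,m,a,l=rid(c,p,(470,180),4,.1);print(n,rel(m,(.6155,-.3673),-9.3),a+9.3,l)
for n,p,b in [('fA',[(390,379),(373,258)],(.5218,.206)),('fB',[(619,326),(601,205)],(.5429,.103))]:
    X,m,a,l=rid(c,p,(110,185),4,.072);print(n,rel(m,b,11.3),a-11.3,l)
for n,p in [('g1',[(200,326),(93,349)]),('g2',[(425,246),(316,270)]),('g3',[(650,193),(544,218)])]:
    X,m,a,l=rid(c,p,(110,185),4,.071);print(n,m[:2],a-90-11.3)
    b={'g1':(.5012,.309),'g2':(.5218,.206),'g3':(.5429,.103)}[n];print(rel(m,b,11.3)[0]-.013)
print(manip.get_state()['wrist_force'],manip.get_state()['t'])
E
```

```text
d1 [-0.0339 -0.0003] 0.9887517370863748 0.05589297635609208
d2 [-0.094   0.0001] 0.9420036698124594 0.05395082430609454
d3 [-0.1535  0.0018] 0.3236137242593955 0.056510789724875214
fA [-0.0017 -0.001 ] -2.925329167388032 0.05556787765667608
fB [-0.0014 -0.0011] -3.405801551988188 0.055889783210840774
g1 [0.5145 0.3106] -0.4994450086858855
0.00040000000000000105
g2 [0.548 0.21 ] -0.18273230010679598
0.0135
g3 [0.5694 0.1074] 0.6898920684088203
0.013800000000000002
[0.5364 0.7038 0.1981] 35.5
```

```bash
python3 -c "
from workcell import manip
print(manip.finish_job())"
```

```text
the job is handed in; nothing more can be done
None
```

The job is handed in. All three dry houses are on the drying shelf, and both fresh houses (only two were on the bench) are clamped, in bays 2 and 3. Bay 1 is empty with its gate shut. It took about 35.5 s of the 208 s, and the hand-in gave no verdict.

My last checks, all from the top camera:

| What | Along the bay or row (x) | Sideways (y) | Turned |
|---|---|---|---|
| Dry house 1 | 34 mm from the stop | under 1 mm off the centre line | about 1° |
| Dry house 2 | 94 mm from the stop | under 1 mm | about 1° |
| Dry house 3 | 154 mm from the stop | 2 mm | under 1° |
| Fresh house in bay 2 | -1.7 mm | -1.0 mm | about -3° |
| Fresh house in bay 3 | -1.4 mm | -1.1 mm | about -3° |

- **Spacing and gates:** the gaps in the row are about 6 mm. Gates 2 and 3 read 13.5 and 13.8 mm, close to the expected 14 mm.
- **Bystanders:** the bottle, jar and cup look unmoved in the pictures. The arm was clear of everything.
- **Disagreements:** early on, the scene camera put the clamped houses about 5 mm from where the top camera did. I went with the top camera because it matched the robot's own position to about 2 mm. The -3° turn on the clamped houses may be measuring error: I saw a similar bias on the dry houses while they were clamped, and the gate faces read square to within 1°.

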